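Fit the T-handle to the tile clamp and clamp the tile

TASK

Clamp the clay tile for carving: pick up the T-handle with the square hub, push it fully home on the square shaft of the tile clamp, then turn it clockwise to its stop so that the sliding jaw holds the tile firmly against the fixed jaw. Leave the handle on the shaft, and do not disturb the round-hubbed handle, the jar, the bowl or the mug.

Things in the scene. Friction and masses are not known exactly. Their poses are not given: they have to be found in the camera images.
- handle: Loose dark steel T-handle, 92 mm high, 0.25-0.45 kg, standing on its square hub 46 x 46 x 50 mm; bore in the underside 24 mm square, 44 deep, parallel to the hub's sides, 3 mm chamfer. Neck 18 mm round, z 50 to 70. Crossbar on top along x: 110 long, 20 wide (y), z 70 to 92. Origin: centre of the underside (bore mouth), z up along the bore.
- round_handle: A like T-handle of another machine, to be left alone: same bar and neck, but round hub 54 mm across without a square bore. Origin: centre of the underside. The two handles may stand in either place.
- shaft_seat (a point): Foot of the square shaft: centre of the round 56 mm collar the handle's underside rests on when home. Turns with the shaft: z points out along it (30 degrees from vertical, leaning to the clamp's front, the robot's side), x and y square to its flats. Shaft 22 mm square, 40 long, last 6 mm 18 mm square; fits the bore in any quarter turn.
- shaft (a joint): Turn of the square shaft, 0 to 1.5 rad, growing clockwise seen looking down on its end; stop at 1.5. Starts at 0.1 to 0.4, stiff (0.3 to 0.5 N m), stays where left. Moves the jaw 15 mm per rad; the jaw's sprung face meets the tile (against the fixed jaw) at about 1.07 and then presses with 4 to 9 N.
- shaft_tip (a point): Centre of the shaft's free end, 40 mm above shaft_seat along the shaft.
- press: Grey tile clamp fixed to the table: base 170 (x) x 400 (y, -70 to +330) x 20 mm. Gearbox 110 x 110, up to 120 mm high, around the origin, shaft on its sloping top (foot at x -22, z 107 mm); tile bed to its left (+y), top at z 50. Origin: on the table under the gearbox; x away from its front, z up.
- tile: Loose terracotta tile 100 x 100 x 14 mm lying on the bed between the jaws, up to 5 mm off the fixed jaw. Origin: centre of its underside.
- jaw: Sliding jaw of the clamp, a steel block 100 mm wide with a sprung face, between the gearbox and the tile; moves to +y of the clamp. Its frame has the clamp's axes and its origin coincides with the clamp's at joint value 0.
- fixed_jaw (a point): Middle of the fixed jaw's inner face, at the far left end of the bed (clamp y 270, z 65 mm).
- jar: Grey closed jar, 64 mm across, 100 mm high; origin: centre of the underside.
- bowl: White bowl, 100 mm across, 45 mm high; origin: centre of the underside.
- mug: Blue ceramic mug, 80 mm across, 90 mm high; origin: centre of the underside.
Things that resemble listed ones, but are neither listed nor needed, are in the scene too. What is shaped like the handle but green or pink is not meant.

How it is judged:
By the outcome, as a careful person would: the job done as asked, in the order asked, and still so for the second after the job is handed in, with the robot touching nothing.
It also fails if it takes over 48 s, if anything falls off the work surface, if the arm or the gripper's body presses on something with over 40 N, if the wrist force passes 120 N, or if a joint passes its speed limit or range.

ROBOT

A 7-joint arm with a two-finger parallel gripper is mounted at the origin on the work surface. World frame = base frame: x ahead of the robot, y to its left, z up, the work surface at z = 0. Lengths are in m, angles in rad, forces in N, time in s.
With the tool pointing down it reaches from about 0.4 to 0.85 m from the base axis. Payload 10.4 kg.
Tool frame: the origin (TCP) lies midway between the tips of the shut fingers; the grasp point (between the pads) lies 19 mm behind it; z points along the fingers, y is the line along which they close (so a half turn about z gives the same grasp; the last joint's range is limited). The gripper opens to 87 mm and grips with 3 to 60 N. Pads are 19 mm wide; open, the fingers measure 117 mm over their backs; the gripper's body (75 mm by 190 mm) begins 51 mm behind the grasp point.
Start: joints at [-1.282, 0.332, -0.065, 1.46, 0.022, 1.35, -0.088], TCP at [0.192, 0.595, 0.223] pointing down, gripper open.
Joint ranges: [-2.6, 2.6], [-0.5, 2.12], [-1.47, 1.34], [0.16, 2.42], [-1.27, 4.41], [0.06, 2.06], [-2.6, 2.6]. Speed limits (rad/s): [2.22, 2.22, 2.79, 2.79, 3.14, 3.14, 3.14].

INTERFACE

Orientations are given as a rotation vector (axis times angle).
In Python, from station import * gives the robot as it stands.
- The arm moves only by the tool apply_moves, never from a script. Its argument "steps" is a list of rows, each an object with "claw": the opening, from 0 (shut) to 1 (fully open); "translation": the shift along the tool's x, y, z in cm, a list of three; "roll": the turn about the tool's z in rad. A call has 1 to 20 rows; each row is the pose to reach, as a shift and turn from the pose commanded when the call began, along the tool's axes at that moment; what a row does not reach only later rows make up. A row lasts 1/10 s, in which the tool goes at most 50 mm and 8.59 degrees, less where a joint would pass 70% of its speed; a pose out of reach is approached as far as the arm can. A call with a gripper value outside its range is refused whole. The fingers move at their own pace and stop on an object; "newtons" is the grip in N (left out, the last holds). Time passes only in rows, so rows that repeat a pose let the fingers close. It gives the time, the measured TCP pose, the force, the opening and the grip force at its end, in the units of the state.
- get_state(): the state, without advancing time (a new reading comes with each control period).
- capture(name): name is "scene" or "top" or "wrist"; returns the picture (420x560x3 uint8, red, green, blue); there is no depth.
- camera_params(name): a dict with "fx", "fy", "cx", "cy" (pixels), "rvec" (rotation vector, rad) and "tvec" (3), from world to camera coordinates, as OpenCV has them. Camera axes: x right, y down, z forward; pixel columns grow to the right and rows downward; lengths in m; the calibration is good to about 2 mm. A picture is of the moment at which its call begins: read the wrist's pose just before it. camera_params takes no time and is no camera call; for the wrist camera it gives the pose at the moment of the call.
- finish_job(): hands the job in; it is judged then, once.
The state is a dict: "time": time; "q": joint angles; "joint_vel": joint speeds; "tau": joint torques, N m; "position": TCP position; "tcp_rot": TCP orientation; "contact_force": force on the tool from outside, world axes, zero at the start; "torque": the same for the moment, N m; "finger_gap": finger opening in m; "grip_force": force on a finger pad.
Only numpy, scipy, OpenCV 4.12 (cv2) and the standard library are available. Lean on these libraries where they do the work, as an engineer would, in place of code of your own. Each camera call takes 0.05 s, during which the arm holds its last target. There are 200 camera calls.

## Working session

There is one attempt and no reset: what is moved stays moved. The work goes in short steps, Python scripts to look and compute and a tool call to move; the robot and the scene stay as the last step left them, time stands still between calls to the robot, and variables do not carry over. Pictures are saved under pics/ and viewed, at most 10 in all, crops included, and the job is handed in when it is done.

Besides the shell and the picture viewer there is one more tool, called after "Emit:" in YAML: its name, and indented under it one key for each argument. apply_moves: Moves the arm, as the interface text tells. Its arguments: {"type":"object","properties":{"steps":{"type":"array","items":{"type":"object","properties":{"claw":{"type":"number"},"translation":{"type":"array","items":{"type":"number"}},"roll":{"type":"number"}}}},"newtons":{"type":"number"}},"required":["steps"]}

```bash
mkdir -p pics; cat > h.py <<'E'
from station import *
import numpy as np, cv2
from scipy.spatial.transform import Rotation as R
def save(n,f,crop=None,s=1):
    im=capture(n)
    cv2.imwrite('pics/full_'+f,im[:,:,::-1])
    if crop: im=im[crop[1]:crop[3],crop[0]:crop[2]]
    cv2.imwrite('pics/'+f,cv2.resize(im,None,fx=s,fy=s,interpolation=cv2.INTER_CUBIC)[:,:,::-1])
def P(c):
    K=np.array([[c['fx'],0,c['cx']],[0,c['fy'],c['cy']],[0,0,1]]);return K,R.from_rotvec(c['rvec']).as_matrix(),np.array(c['tvec'])
def ray(c,u,v):
    K,r,t=P(c);d=r.T@np.linalg.inv(K)@[u,v,1];return -r.T@t,d/np.linalg.norm(d)
def atz(c,u,v,z):
    o,d=ray(c,u,v);return o+d*(z-o[2])/d[2]
def tri(obs):
    A=np.zeros((3,3));b=np.zeros(3)
    for c,u,v in obs:
        o,d=ray(c,u,v);M=np.eye(3)-np.outer(d,d);A+=M;b+=M@o
    return np.linalg.solve(A,b)
def proj(c,p):
    K,r,t=P(c);q=K@(r@np.array(p)+t);return q[:2]/q[2]
E
python3 - <<'E'
from h import *
s=get_state();print({k:np.round(v,3).tolist() for k,v in s.items()})
a=capture('scene');b=capture('top')
cv2.imwrite('pics/s0.png',a[:,:,::-1]);cv2.imwrite('pics/t0.png',b[:,:,::-1])
for n in('scene','top','wrist'):
    c=camera_params(n);print(n,{k:np.round(v,3).tolist() for k,v in c.items()})
E
```

```text
{'time': 0.0, 'q': [-1.282, 0.333, -0.065, 1.461, 0.022, 1.35, -0.089], 'joint_vel': [-0.001, 0.0, 0.0, 0.001, 0.001, 0.002, -0.002], 'tau': [-0.001, -62.327, 0.024, -38.987, -0.061, 0.04, 0.0], 'position': [0.192, 0.594, 0.222], 'tcp_rot': [-0.488, -3.103, 0.002], 'contact_force': [-0.751, 0.374, 0.771], 'torque': [-0.011, -0.043, 0.049], 'grip_force': 0.0, 'finger_gap': 0.087}
scene {'fx': 493.281, 'fy': 493.281, 'cx': 276.127, 'cy': 199.324, 'rvec': [2.038, 1.238, -0.561], 'tvec': [-0.178, -0.222, 2.105]}
top {'fx': 487.933, 'fy': 487.933, 'cx': 272.466, 'cy': 212.586, 'rvec': [2.182, -2.198, 0.082], 'tvec': [-0.041, 0.464, 1.411]}
wrist {'fx': 370.468, 'fy': 370.468, 'cx': 275.788, 'cy': 208.328, 'rvec': [-2.355, -1.717, -0.231], 'tvec': [-0.625, -0.033, 0.392]}
```

View pics/s0.png

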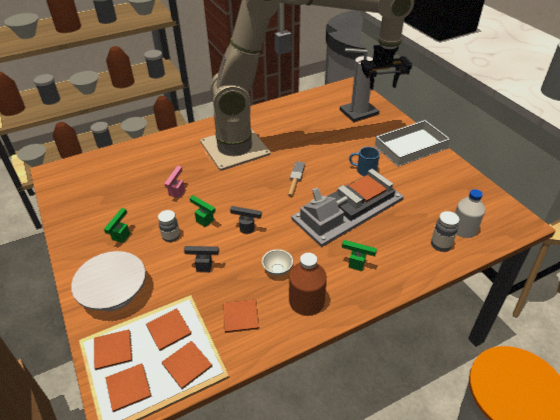

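View pics/t0.png

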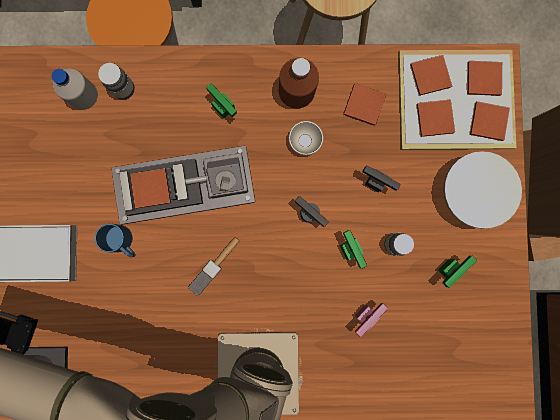

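```bash
python3 - <<'E'
from h import *
a=cv2.imread('pics/s0.png');b=cv2.imread('pics/t0.png')
def cr(i,x,y,w,h,W,H): return cv2.resize(i[y:y+h,x:x+w],(W,H),interpolation=cv2.INTER_CUBIC)
# handles scene 180..270,200..275 ; top 285..405,160..235
o=np.vstack([np.hstack([cr(a,175,200,100,75,400,300),cr(b,290,155,120,90,400,300)]),np.hstack([cr(a,290,165,120,90,400,300),cr(b,170,135,100,75,400,300)])])
cv2.imwrite('pics/c0.png',o)
E
```

```text
(no output)
```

View pics/c0.png

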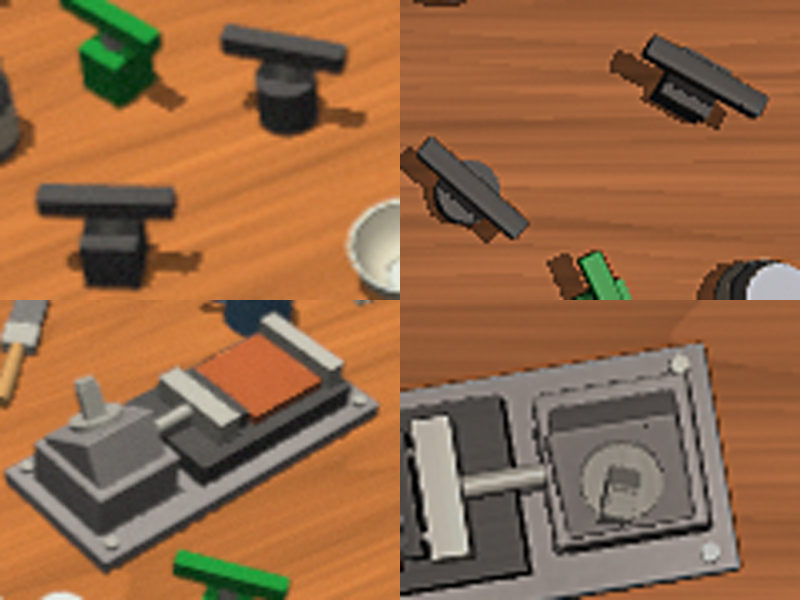

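```bash
python3 - <<'E'
from h import *
T=camera_params('top');S=camera_params('scene')
np.set_printoptions(precision=4,suppress=True)
C=[atz(T,u,v,.02) for u,v in[(112,170),(246,147),(254,201),(120,222)]];print('base',np.array(C))
c=np.array(C);ydir=(c[0]+c[3]-c[1]-c[2])/2;print('len',np.linalg.norm(ydir),np.linalg.norm((c[0]+c[1]-c[2]-c[3])/2),'yaw',np.arctan2(-ydir[0],ydir[1]))
y=ydir/np.linalg.norm(ydir);o=c.mean(0)-.13*y;o[2]=0;x=np.array([y[1],-y[0],0]);print('press',o,'seat',o-.022*x+[0,0,.107])
f=lambda x,y:(290+(x-400)/3.3333,155+y/3.3333)
print('bar tri',tri([(T,381.8,177.5),(S,201.7,248.7)]))
B=[atz(T,*f(*p),.092) for p in[(655,35),(768,97),(757,117),(645,52)]];print(np.array(B));b=np.array(B)
d=(b[1]+b[2]-b[0]-b[3]);print('bar c',b.mean(0),'len',np.linalg.norm(d)/2,'dir',np.arctan2(d[1],d[0]))
print('seat tri',tri([(T,170+222/4,135+182/4),(S,318.5,200.4)]),'tip',tri([(T,170+217/4,135+208/4),(S,316.1,189)]))
ti=o-.022*x+[0,0,.107]+.04*(np.array([0,0,1])*.866-x*.5);print(ti,proj(T,ti),proj(S,ti))
s=get_state();M=R.from_rotvec(s['tcp_rot']).as_matrix();print(M)
k,r,t=P(camera_params('wrist'));cam=-r.T@t;print('cam in tool',M.T@(cam-s['position']),M.T@r.T)
E
```

```text
base [[0.5914 0.4238 0.02  ]
 [0.6569 0.0315 0.02  ]
 [0.4973 0.0088 0.02  ]
 [0.4388 0.3984 0.02  ]]
len 0.39584336951790194 0.15792683759768952 yaw 0.15734406950735214
press [0.5665 0.0872 0.    ] seat [0.5447 0.0838 0.107 ]
bar tri [ 0.5551 -0.3491  0.0875]
[[ 0.5878 -0.3077  0.092 ]
 [ 0.535  -0.4011  0.092 ]
 [ 0.5182 -0.3914  0.092 ]
 [ 0.5735 -0.299   0.092 ]]
bar c [ 0.5536 -0.3498  0.092 ] len 0.10751226296596056 dir -2.097912292663473
seat tri [0.5475 0.0855 0.1014] tip [0.5256 0.0864 0.1363]
[0.525  0.0807 0.1416] [225.6487 186.703 ] [314.1507 188.3081]
[[-0.9518  0.3068 -0.0003]
 [ 0.3068  0.9518 -0.0012]
 [-0.0001 -0.0013 -1.    ]]
cam in tool [ 0.0729  0.001  -0.1638] [[ 0.0009 -0.964  -0.2659]
 [ 1.      0.0009 -0.0001]
 [ 0.0003 -0.2659  0.964 ]]
```

Emit:
apply_moves:
  steps:
    - {"translation": [-1, -0.8, 0], "roll": 0, "claw": 1}
    - {"translation": [-3.5, -2.6, 0], "roll": 0, "claw": 1}
    - {"translation": [-7, -5.2, 0], "roll": 0, "claw": 1}
    - {"translation": [-11, -8.2, -1], "roll": 0, "claw": 1}
    - {"translation": [-15, -11.2, -1.5], "roll": 0, "claw": 1}
    - {"translation": [-19, -14.2, -1.8], "roll": 0, "claw": 1}
    - {"translation": [-23, -17.2, -1.8], "roll": 0, "claw": 1}
    - {"translation": [-27, -20.2, -1.8], "roll": 0, "claw": 1}
    - {"translation": [-31, -23.2, -1.8], "roll": 0, "claw": 1}
    - {"translation": [-35, -26.2, -1.8], "roll": 0, "claw": 1}
    - {"translation": [-39, -29.2, -1.8], "roll": 0, "claw": 1}
    - {"translation": [-43, -32.2, -1.8], "roll": 0, "claw": 1}
    - {"translation": [-47, -35.2, -1.8], "roll": 0, "claw": 1}
    - {"translation": [-49.5, -37.1, -1.8], "roll": 0, "claw": 1}
    - {"translation": [-50.9, -38.2, -1.8], "roll": 0, "claw": 1}
    - {"translation": [-50.9, -38.2, -1.8], "roll": 0, "claw": 1}
    - {"translation": [-50.9, -38.2, -1.8], "roll": 0, "claw": 1}

```text
time: 1.8
position: [0.5585, 0.0749, 0.2403]
tcp_rot: [-0.489, -3.103, -0.0]
contact_force: [-0.5, 0.6, -0.5]
finger_gap: 0.0868
grip_force: 0.0
```

```bash
python3 - <<'E'
from h import *
import pickle
c=camera_params('wrist');pickle.dump(c,open('w1.pkl','wb'))
save('wrist','w1.png',(120,60,440,300),2.5)
s=get_state();print(s['time'],s['position'],s['q'],proj(c,[.545,.084,.107]),proj(c,[.525,.083,.1416]))
E
```

```text
1.85 [0.55831171 0.07578153 0.24036238] [-0.58053602  0.18799888  0.42012286  1.62262655 -0.07902578  1.34815932
  1.11021693] [280.1769761  179.20115508] [270.83607564 162.4619202 ]
```

View pics/w1.png

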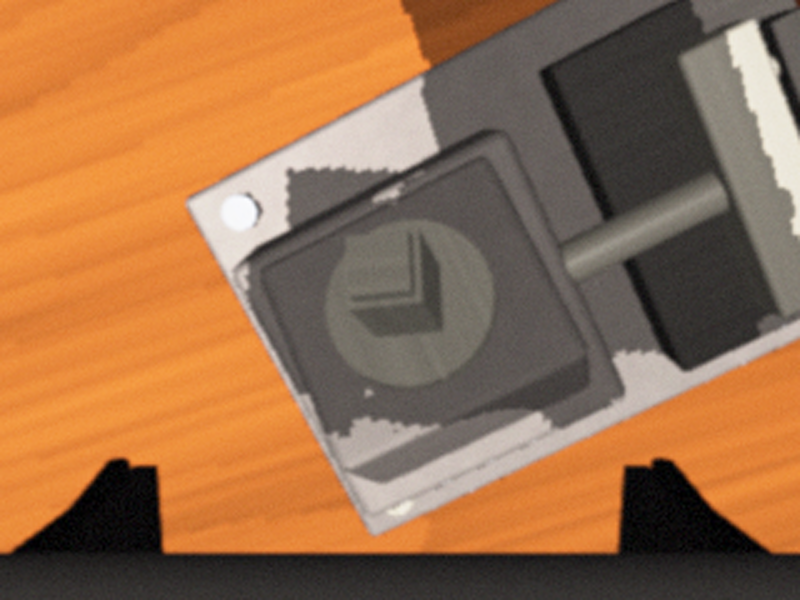

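```bash
cat > fit.py <<'E'
from h import *
import pickle
from scipy.optimize import least_squares
c=pickle.load(open('w1.pkl','rb'));g=lambda x,y:np.array([120+x/2.5,60+y/2.5])
def pts(p):
    x0,y0,yaw,th=p
    Rp=R.from_euler('z',yaw);Rs=Rp*R.from_euler('y',-np.pi/6)*R.from_euler('z',-th)
    o=np.array([x0,y0,0]);seat=o+Rp.apply([-.022,0,.107])
    return o,Rp,Rs,seat
tc=[(s1*.009,s2*.009) for s1,s2 in((1,1),(1,-1),(-1,-1),(-1,1))]
if __name__=='__main__':
    T=camera_params('top')
    meas=[(345,238),(407,232),(413,293),(352,300)]
    for off in range(4):
      def f(p):
        o,Rp,Rs,seat=pts(p);r=[proj(c,seat)-g(411,303)]
        for i in range(4):
            a=tc[(i+off)%4];r.append(proj(c,seat+Rs.apply([*a,.04]))-g(*meas[i]))
        r.append(proj(c,o+Rp.apply([-.085,-.07,.02]))-g(188,200)) if False else None
        r.append((proj(c,o+Rp.apply([-.085,-.07,.02]))-g(372,533))*1)
        r.append((proj(c,o+Rp.apply([.085,-.07,.02]))-g(188,200))*1)
        return np.concatenate(r)
      s=least_squares(f,[.5665,.087,.157,.25])
      print(off,s.cost,s.x,np.round(s.fun,1),pts(s.x)[3])
E
python3 fit.py
```

```text
0 19684.029052188373 [0.52310393 0.04375457 3.76304846 0.89708473] [ -37.7    3.5   -4.2   47.1   -5.9   44.7   -9.1   40.5   -6.9   42.7
   73.5 -123.5    9.5  -96.6] [0.54099063 0.0565634  0.107     ]
1 19684.029093252342 [0.52310334 0.04375496 3.7630269  5.60945152] [ -37.7    3.5   -4.2   47.1   -5.9   44.7   -9.1   40.5   -6.9   42.7
   73.5 -123.5    9.5  -96.6] [0.54099031 0.0565634  0.107     ]
2 19684.029052207225 [0.52310393 0.04375457 3.76304845 4.0386773 ] [ -37.7    3.5   -4.2   47.1   -5.9   44.7   -9.1   40.5   -6.9   42.7
   73.5 -123.5    9.5  -96.6] [0.54099063 0.0565634  0.107     ]
3 19684.029010158712 [0.52310457 0.04375416 3.7630717  2.46790498] [ -37.7    3.5   -4.2   47.1   -5.9   44.7   -9.1   40.5   -6.9   42.7
   73.5 -123.5    9.5  -96.6] [0.54099097 0.0565634  0.107     ]
```

```bash
sed -i 's/\[-.085,-.07,.02\]))-g(372,533)/[.085,-.07,.02]))-g(372,533)/; s/\[.085,-.07,.02\]))-g(188,200))\*1/[-.085,-.07,.02]))-g(188,200))*1/' fit.py; python3 fit.py
```

```text
0 9.670975776488778 [ 0.56902097  0.08954651  0.15224869 -2.80192296] [-0.8 -0.2  1.3  0.4  0.8 -0.8  0.2 -1.1 -0.1 -0.6 -0.4  3.2 -1.9  0.5] [0.54727545 0.08620996 0.107     ]
1 9.670975776476311 [0.56902097 0.08954651 0.15224868 1.91046614] [-0.8 -0.2  1.3  0.4  0.8 -0.8  0.2 -1.1 -0.1 -0.6 -0.4  3.2 -1.9  0.5] [0.54727545 0.08620996 0.107     ]
2 9.670975776476247 [0.56902097 0.08954651 0.15224868 0.3396698 ] [-0.8 -0.2  1.3  0.4  0.8 -0.8  0.2 -1.1 -0.1 -0.6 -0.4  3.2 -1.9  0.5] [0.54727545 0.08620996 0.107     ]
3 9.670975776476674 [ 0.56902097  0.08954651  0.15224868 -1.23112651] [-0.8 -0.2  1.3  0.4  0.8 -0.8  0.2 -1.1 -0.1 -0.6 -0.4  3.2 -1.9  0.5] [0.54727545 0.08620996 0.107     ]
```

Emit:
apply_moves:
  steps:
    - {"translation": [1.3, 0, 1], "roll": -0.08, "claw": 1}
    - {"translation": [2.6, 0.1, 3], "roll": -0.16, "claw": 1}
    - {"translation": [2.6, 0.1, 6.5], "roll": -0.16, "claw": 0.8}
    - {"translation": [2.6, 0.1, 9.5], "roll": -0.16, "claw": 0.7}
    - {"translation": [2.6, 0.1, 11.5], "roll": -0.16, "claw": 0.6}
    - {"translation": [2.6, 0.1, 12.5], "roll": -0.16, "claw": 0.6}
    - {"translation": [2.6, 0.1, 12.8], "roll": -0.16, "claw": 0.6}
    - {"translation": [2.6, 0.1, 12.8], "roll": -0.16, "claw": 0.1}
    - {"translation": [2.6, 0.1, 12.8], "roll": -0.16, "claw": 0.1}
    - {"translation": [2.6, 0.1, 12.8], "roll": -0.16, "claw": 0.1}
    - {"translation": [2.6, 0.1, 12.8], "roll": -0.16, "claw": 0.1}
  newtons: 40

```text
time: 2.95
position: [0.5349, 0.0842, 0.1132]
tcp_rot: [0.238, 3.132, 0.001]
contact_force: [0.0, 0.2, -1.0]
finger_gap: 0.0281
grip_force: 0.0
```

Emit:
apply_moves:
  steps:
    - {"translation": [0, 0, 0], "roll": 0, "claw": 0.1}
    - {"translation": [0, 0, 0], "roll": 0, "claw": 0.1}
    - {"translation": [0, 0, 0], "roll": -0.05, "claw": 0.1}
    - {"translation": [0, 0, 0], "roll": -0.1, "claw": 0.1}
    - {"translation": [0, 0, 0], "roll": -0.15, "claw": 0.1}
    - {"translation": [0, 0, 0], "roll": -0.2, "claw": 0.1}
    - {"translation": [0, 0, 0], "roll": -0.25, "claw": 0.1}
    - {"translation": [0, 0, 0], "roll": -0.3, "claw": 0.1}
    - {"translation": [0, 0, 0], "roll": -0.3, "claw": 0.1}
    - {"translation": [0, 0, 0], "roll": -0.3, "claw": 0.1}
  newtons: 40

```text
time: 3.95
position: [0.535, 0.0833, 0.1127]
tcp_rot: [-0.229, 3.132, -0.001]
contact_force: [1.2, -5.4, 1.3]
finger_gap: 0.0224
grip_force: 39.7
```

```bash
python3 - <<'E'
from h import *
s=get_state();print({k:np.round(v,3).tolist() for k,v in s.items() if k not in('joint_vel','tau')})
E
```

```text
{'time': 3.95, 'q': [-0.542, 0.242, 0.346, 1.835, -0.091, 1.079, 1.554], 'position': [0.535, 0.083, 0.113], 'tcp_rot': [-0.229, 3.132, -0.001], 'contact_force': [1.175, -5.357, 1.263], 'torque': [-1.271, -0.604, -0.333], 'grip_force': 39.736, 'finger_gap': 0.022}
```

Emit:
apply_moves:
  steps:
    - {"translation": [0, 0, 0], "roll": 0, "claw": 0.6}
    - {"translation": [0, 0, 0], "roll": 0, "claw": 0.6}
    - {"translation": [0, 0, -2], "roll": 0, "claw": 0.7}
    - {"translation": [0, 0, -6], "roll": 0, "claw": 1}
    - {"translation": [0.2, -2, -9], "roll": 0.14, "claw": 1}
    - {"translation": [0.4, -5.5, -9], "roll": 0.28, "claw": 1}
    - {"translation": [0.8, -9.5, -9], "roll": 0.42, "claw": 1}
    - {"translation": [1.1, -13.5, -9], "roll": 0.56, "claw": 1}
    - {"translation": [1.4, -17.5, -9], "roll": 0.7, "claw": 1}
    - {"translation": [1.8, -21.5, -9], "roll": 0.84, "claw": 1}
    - {"translation": [2.1, -25.5, -9], "roll": 0.98, "claw": 1}
    - {"translation": [2.4, -29.5, -9], "roll": 1.12, "claw": 1}
    - {"translation": [2.8, -33.5, -9], "roll": 1.26, "claw": 1}
    - {"translation": [3, -37, -9], "roll": 1.4, "claw": 1}
    - {"translation": [3.3, -40, -9], "roll": 1.54, "claw": 1}
    - {"translation": [3.4, -41.7, -9], "roll": 1.68, "claw": 1}
    - {"translation": [3.4, -41.7, -9], "roll": 1.82, "claw": 1}
    - {"translation": [3.4, -41.7, -9], "roll": 1.96, "claw": 1}
    - {"translation": [3.4, -41.7, -9], "roll": 2.1, "claw": 1}
    - {"translation": [3.4, -41.7, -9], "roll": 2.24, "claw": 1}

```text
time: 5.95
position: [0.563, -0.3322, 0.202]
tcp_rot: [-2.721, -1.567, -0.001]
contact_force: [-0.6, 0.9, 0.5]
finger_gap: 0.0869
grip_force: 0.0
```

```bash
python3 - <<'E'
from h import *
import pickle
c=camera_params('wrist');pickle.dump(c,open('w2.pkl','wb'))
save('wrist','w2.png',(80,0,480,300),2)
s=get_state();print(s['time'],s['position'],s['tcp_rot'],s['q'])
E
```

```text
6.0 [ 0.56311153 -0.33207325  0.20189388] [-2.72778898e+00 -1.55564005e+00 -8.56710439e-04] [-0.15623894  0.53153987  0.89579966  1.44375009 -0.41715532  1.36554831
  0.22253   ]
```

View pics/w2.png

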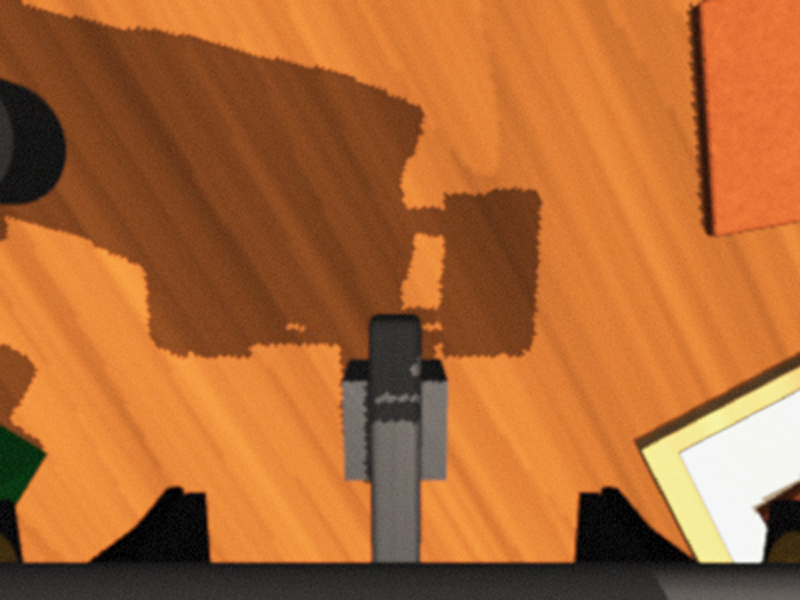

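```bash
python3 - <<'E'
from h import *
import pickle
c=pickle.load(open('w2.pkl','rb'));p=np.array([.5631,-.3321,.2019]);M=R.from_rotvec([-2.7278,-1.5556,-.001]).as_matrix()
for n,u,v,z in[('hub',395.5,429.5,.05),('barend_low',395.5,316,.07),('barend_top',395.5,316,.092),('hubL',345,430,.05),('hubR',446,430,.05),('hubT',395,380,.05),('hubB',395,479,.05)]:
    w=atz(c,80+u/2,v/2,z);print(n,w.round(4),(M.T@(w-p)).round(4))
w=atz(c,277.75,214.75,.05)
S=camera_params('scene');T=camera_params('top');
print(proj(S,[w[0],w[1],.092]),proj(T,[w[0],w[1],.092]))
E
```

```text
hub [ 0.5545 -0.3495  0.05  ] [-0.0196  0.0016  0.1519]
barend_low [ 0.5809 -0.3035  0.07  ] [0.0335 0.0009 0.1319]
barend_top [ 0.5823 -0.301   0.092 ] [0.0364 0.0007 0.1099]
hubL [ 0.5349 -0.3385  0.05  ] [-0.02   -0.0208  0.1519]
hubR [ 0.5738 -0.361   0.05  ] [-0.0196  0.024   0.1519]
hubT [ 0.5655 -0.3299  0.05  ] [0.0029 0.0011 0.1519]
hubB [ 0.5426 -0.3696  0.05  ] [-0.0429  0.0016  0.1518]
[200.8129875  247.64920115] [381.75626658 177.27006696]
```

Emit:
apply_moves:
  steps:
    - {"translation": [0.1, 0.1, 2], "roll": 0, "claw": 1}
    - {"translation": [0.1, 0.1, 6], "roll": 0, "claw": 0.9}
    - {"translation": [0.1, 0.1, 10], "roll": 0, "claw": 0.8}
    - {"translation": [0.1, 0.1, 12.5], "roll": 0, "claw": 0.6}
    - {"translation": [0.1, 0.1, 13.7], "roll": 0, "claw": 0.5}
    - {"translation": [0.1, 0.1, 14], "roll": 0, "claw": 0.5}
    - {"translation": [0.1, 0.1, 14], "roll": 0, "claw": 0}
    - {"translation": [0.1, 0.1, 14], "roll": 0, "claw": 0}
    - {"translation": [0.1, 0.1, 14], "roll": 0, "claw": 0}
    - {"translation": [0.1, 0.1, 14], "roll": 0, "claw": 0}
    - {"translation": [0.1, 0.1, 14], "roll": 0, "claw": 0}
    - {"translation": [0.1, 0.1, 13.5], "roll": 0, "claw": 0}
    - {"translation": [0.1, 0.1, 12.5], "roll": 0, "claw": 0}
    - {"translation": [0.1, 0.1, 11], "roll": 0, "claw": 0}
    - {"translation": [0.1, 0.1, 10], "roll": 0, "claw": 0}
    - {"translation": [0.1, 0.1, 10], "roll": 0, "claw": 0}
  newtons: 10

```text
time: 7.6
position: [0.5648, -0.3337, 0.1048]
tcp_rot: [2.716, 1.573, 0.003]
contact_force: [0.9, -0.6, -2.9]
finger_gap: 0.0195
grip_force: 10.0
```

```bash
python3 - <<'E'
from h import *
import pickle
s=get_state();print({k:np.round(v,3).tolist() for k,v in s.items() if k not in('joint_vel','tau')})
a=capture('scene');c=camera_params('wrist');b=capture('wrist');cv2.imwrite('pics/full_g1.png',b[:,:,::-1])
q=np.hstack([cv2.resize(a[190:280,150:250],(400,360)),cv2.resize(b[0:300,130:430],(400,400))[:360]])
cv2.imwrite('pics/g1.png',q[:,:,::-1])
E
```

```text
{'time': 7.6, 'q': [-0.129, 0.612, 0.842, 1.549, -0.479, 1.194, 0.279], 'position': [0.565, -0.334, 0.105], 'tcp_rot': [2.716, 1.573, 0.003], 'contact_force': [0.91, -0.623, -2.908], 'torque': [-0.091, 0.069, -0.005], 'grip_force': 9.994, 'finger_gap': 0.02}
```

View pics/g1.png

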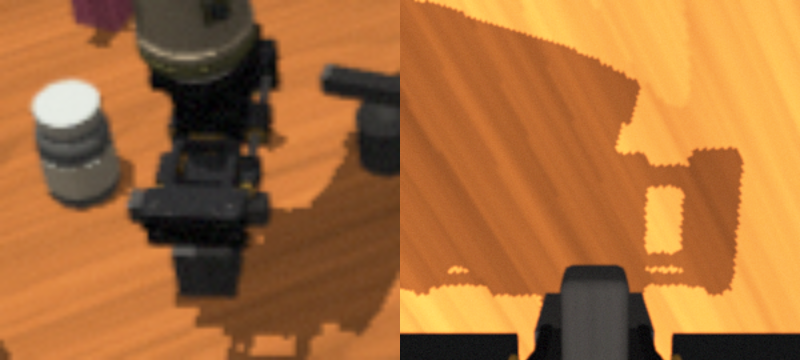

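Emit:
apply_moves:
  steps:
    - {"translation": [0, 0, 1], "roll": 0, "claw": 0}
    - {"translation": [0, 0, 2], "roll": 0, "claw": 0}
    - {"translation": [0, 0, 2], "roll": 0, "claw": 0}
    - {"translation": [0, 0, 2], "roll": 0, "claw": 0}
  newtons: 5

```text
time: 8.1
position: [0.5634, -0.3328, 0.0816]
tcp_rot: [-2.718, -1.574, 0.002]
contact_force: [-0.8, 0.6, -2.7]
finger_gap: 0.0199
grip_force: 5.0
```

```bash
cat > tilt.py <<'E'
from h import *
s=get_state();c=camera_params('wrist');b=capture('wrist').astype(int)
p=np.array(s['position']);M=R.from_rotvec(s['tcp_rot'])
red=b[:,:,0]-b[:,:,2]
col=red[:,268:288].mean(1);r=next(i for i in range(320) if (col[i:i+6]<15).all())
def pr(al,d=.0206):
    out=[]
    for q in((.055-d,-.011),(.055-d,.011)):
        X=q[0]*np.cos(al)-q[1]*np.sin(al);Z=q[0]*np.sin(al)+q[1]*np.cos(al)
        out.append(proj(c,p+M.apply([X,0,-.019-Z]))[1])
    return min(out)
A=np.radians(np.arange(-10,50,1));rows=[pr(a) for a in A]
print(s['time'],'z',p[2].round(4),'F',np.round(s['contact_force'],1),'tq',np.round(s['torque'],3),'gap',s['finger_gap'],s['grip_force'])
print('edge row',r,'pred 0,10,20,30,40:',[round(pr(np.radians(k)),1) for k in(0,10,20,30,40)])
E
python3 tilt.py; python3 - <<'E'
import cv2,sys
sys.path.insert(0,'.')
b=cv2.imread('pics/full_g1.png').astype(int)
red=b[:,:,2]-b[:,:,0];col=red[:,268:288].mean(1);print(col[150:260:6].round())
E
```

```text
8.1 z 0.0816 F [-0.8  0.6 -2.7] tq [-0.109  0.109  0.01 ] gap 0.019937969683339055 5.000018389255274
edge row 175 pred 0,10,20,30,40: [np.float64(199.5), np.float64(199.9), np.float64(203.0), np.float64(209.0), np.float64(218.3)]
[133. 134. 134. 136. 136. 138. 137. 134.  89.   2.   5.   7.   7.   7.
   8.   7.   7.   7.   7.]
```

```bash
python3 - <<'E'
from h import *
b=capture('wrist');a=capture('scene')
q=np.hstack([cv2.resize(a[190:280,150:250],(400,360)),cv2.resize(b[0:300,130:430],(400,400))[:360]])
cv2.imwrite('pics/g2.png',q[:,:,::-1])
E
```

View pics/g2.png

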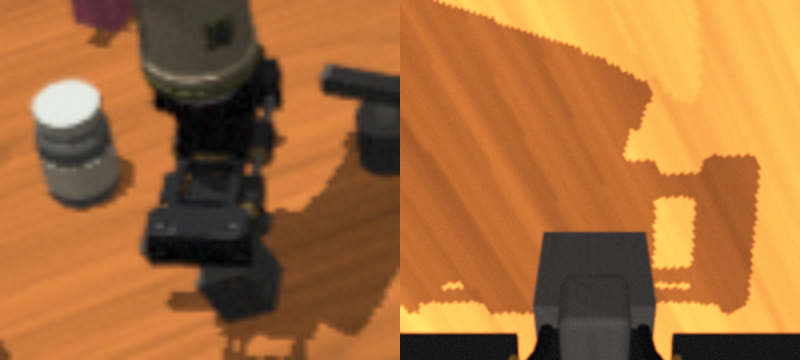

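```bash
cat > tilt2.py <<'E'
from h import *
from scipy.optimize import brentq
s=get_state();c=camera_params('wrist');b=capture('wrist').astype(int)
p=np.array(s['position']);M=R.from_rotvec(s['tcp_rot'])
red=b[:,:,0]-b[:,:,2]
col=red[:,255:300].mean(1);r=next(i for i in range(320) if (col[i:i+6]<25).all())
r=r-1+(col[r-1]-60>0)*0.5
def pr(al,d=.0206):
    q=(.023-d,-.081)
    X=q[0]*np.cos(al)-q[1]*np.sin(al);Z=q[0]*np.sin(al)+q[1]*np.cos(al)
    return proj(c,p+M.apply([X,0,-.019-Z]))[1]
print(s['time'],p.round(4),'F',np.round(s['contact_force'],1),s['grip_force'])
print('row',r,[round(pr(np.radians(k)),1) for k in(20,25,30,35)],'tilt',np.degrees(brentq(lambda a:pr(a)-r,0,1)))
E
python3 tilt2.py
```

```text
8.25 [ 0.5639 -0.3332  0.0827] F [ 0.7  0.5 -2.1] 4.999947398900986
row 174.0 [np.float64(180.9), np.float64(171.2), np.float64(161.6), np.float64(152.2)] tilt 23.532118126681993
```

Emit:
apply_moves:
  steps:
    - {"translation": [0, 0, 0], "roll": 0, "claw": 0}
    - {"translation": [0, 0, 0], "roll": 0, "claw": 0}
    - {"translation": [0, 0, 0], "roll": 0, "claw": 0}
  newtons: 4

```text
time: 8.6
position: [0.5639, -0.333, 0.0826]
tcp_rot: [2.719, 1.574, 0.0]
contact_force: [-0.5, 1.0, -3.4]
finger_gap: 0.0198
grip_force: 4.0
```

```bash
python3 tilt2.py
```

```text
8.6 [ 0.5639 -0.333   0.0826] F [-0.5  1.  -3.4] 4.0000181341019925
row 174.0 [np.float64(180.9), np.float64(171.1), np.float64(161.6), np.float64(152.2)] tilt 23.52142189447548
```

Emit:
apply_moves:
  steps:
    - {"translation": [0, 0, -1], "roll": 0, "claw": 0}
    - {"translation": [0, 0, -3.5], "roll": 0, "claw": 0}
    - {"translation": [0.3, -0.3, -7], "roll": 0, "claw": 0}
    - {"translation": [1.5, -1.1, -11], "roll": 0.05, "claw": 0}
    - {"translation": [3.5, -2.7, -14.5], "roll": 0.12, "claw": 0}
    - {"translation": [6, -4.6, -17], "roll": 0.2, "claw": 0}
    - {"translation": [8.6, -6.6, -17.7], "roll": 0.28, "claw": 0}
    - {"translation": [11.2, -8.6, -17.7], "roll": 0.36, "claw": 0}
    - {"translation": [13.8, -10.6, -17.7], "roll": 0.44, "claw": 0}
    - {"translation": [16.4, -12.5, -17.7], "roll": 0.52, "claw": 0}
    - {"translation": [19, -14.5, -17.7], "roll": 0.6, "claw": 0}
    - {"translation": [21.6, -16.5, -17.7], "roll": 0.68, "claw": 0}
    - {"translation": [24.2, -18.5, -17.7], "roll": 0.75, "claw": 0}
    - {"translation": [26.8, -20.5, -17.7], "roll": 0.81, "claw": 0}
    - {"translation": [29.2, -22.3, -17.7], "roll": 0.86, "claw": 0}
    - {"translation": [31, -23.7, -17.7], "roll": 0.89, "claw": 0}
    - {"translation": [32.3, -24.7, -17.7], "roll": 0.9, "claw": 0}
    - {"translation": [33.1, -25.3, -17.7], "roll": 0.9, "claw": 0}
    - {"translation": [33.1, -25.3, -17.7], "roll": 0.9, "claw": 0}
  newtons: 12

```text
time: 10.55
position: [0.5091, 0.081, 0.2598]
tcp_rot: [-3.132, -0.238, -0.0]
contact_force: [-0.7, -0.6, -3.4]
finger_gap: 0.0196
grip_force: 12.0
```

```bash
python3 - <<'E'
from h import *
import pickle
s=get_state();c=camera_params('wrist');pickle.dump((s,c),open('w3.pkl','wb'))
b=capture('wrist');a=capture('scene')
print({k:np.round(v,3).tolist() for k,v in s.items() if k not in('joint_vel','tau')})
q=np.hstack([cv2.resize(a[110:230,250:370],(400,400),interpolation=cv2.INTER_CUBIC),cv2.resize(b[60:300,160:400],(400,400),interpolation=cv2.INTER_CUBIC)])
cv2.imwrite('pics/g3.png',q[:,:,::-1])
E
```

```text
{'time': 10.55, 'q': [-1.258, 0.073, 1.079, 1.733, -0.066, 1.375, -1.586], 'position': [0.509, 0.081, 0.26], 'tcp_rot': [-3.132, -0.238, -0.0], 'contact_force': [-0.654, -0.561, -3.381], 'torque': [-0.068, 0.159, 0.005], 'grip_force': 12.0, 'finger_gap': 0.02}
```

View pics/g3.png

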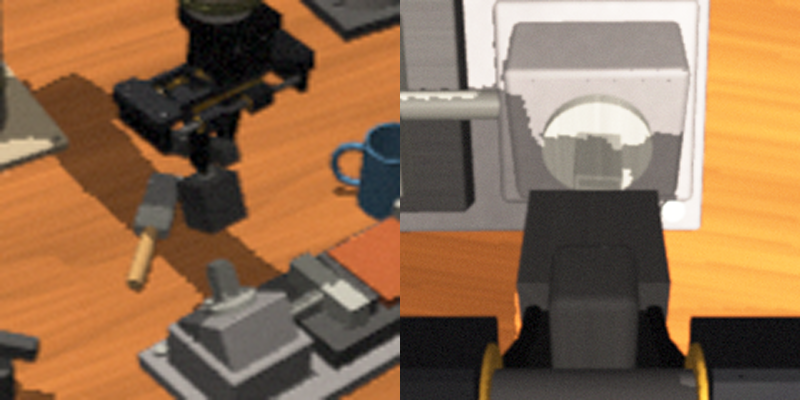

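Emit:
apply_moves:
  steps:
    - {"translation": [0, 0.1, 1], "roll": 0, "claw": 0}
    - {"translation": [0, 0.2, 3], "roll": 0, "claw": 0}
    - {"translation": [0, 0.2, 4.5], "roll": 0, "claw": 0}
    - {"translation": [0, 0.2, 5], "roll": 0, "claw": 0}
    - {"translation": [0.3, 0.2, 5.4], "roll": 0, "claw": 0}
    - {"translation": [0.6, 0.2, 5.8], "roll": 0, "claw": 0}
    - {"translation": [0.6, 0.2, 5.8], "roll": 0, "claw": 0}
    - {"translation": [0.6, 0.2, 5.8], "roll": 0, "claw": 0}

```text
time: 11.45
position: [0.5168, 0.0782, 0.2031]
tcp_rot: [-3.133, -0.233, -0.004]
contact_force: [-2.1, -1.1, 8.0]
finger_gap: 0.0198
grip_force: 12.0
```

```bash
python3 - <<'E'
from h import *
s=get_state()
b=capture('wrist');a=capture('scene')
print({k:np.round(v,3).tolist() for k,v in s.items() if k not in('joint_vel','tau')})
q=np.hstack([cv2.resize(a[130:230,270:370],(400,400),interpolation=cv2.INTER_CUBIC),cv2.resize(b[60:300,160:400],(400,400),interpolation=cv2.INTER_CUBIC)])
cv2.imwrite('pics/g4.png',q[:,:,::-1])
E
```

```text
{'time': 11.45, 'q': [-1.201, 0.169, 1.076, 1.802, -0.157, 1.26, -1.505], 'position': [0.517, 0.078, 0.203], 'tcp_rot': [-3.133, -0.233, -0.004], 'contact_force': [-2.14, -1.142, 8.022], 'torque': [-0.267, 0.671, -0.02], 'grip_force': 11.999, 'finger_gap': 0.02}
```

View pics/g4.png

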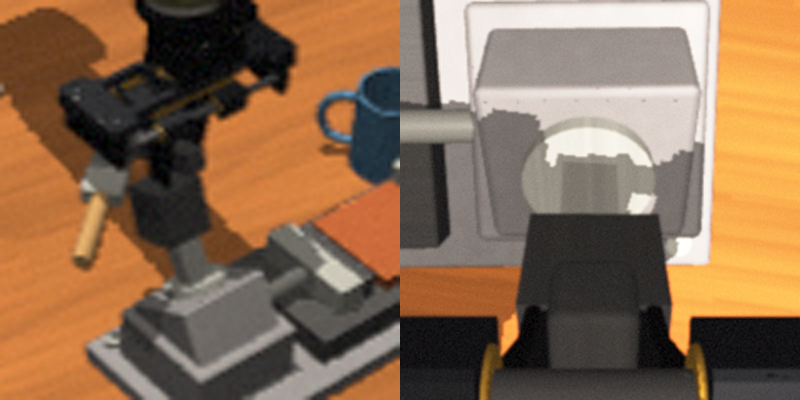

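```bash
cat > fitda.py <<'E'
from h import *
import pickle
from scipy.optimize import least_squares
s,c=pickle.load(open('w3.pkl','rb'));p=np.array(s['position']);M=R.from_rotvec(s['tcp_rot'])
def px(q,d,al,zz=.081):
    q=(q[0]-d,q[1]-zz)
    X=q[0]*np.cos(al)-q[1]*np.sin(al);Z=q[0]*np.sin(al)+q[1]*np.cos(al)
    return proj(c,p+M.apply([X,0,-.019-Z]))[1]
f=lambda y:60+y/1.6667
for n,bar,hb,ht in(('g3',246,190,None),('g4',262,214,None)):
    r=lambda v:[min(px((.055,.07),*v),px((.055,.092),*v))-f(bar),px((.023,0),*v)-f(hb)]
    o=least_squares(r,[.02,.4],x_scale=[.01,.1]);d,a=o.x
    mx=-(d*np.cos(a)-.081*np.sin(a));mz=-(d*np.sin(a)+.081*np.cos(a))
    print(n,d,np.degrees(a),o.cost,'mouth rel pivot',mx,mz,'hubtop row->crop',(px((.023,.05),d,a)-60)*1.6667)
E
python3 fitda.py
```

```text
g3 0.022684656531321897 24.444941009316793 1.6676898189606696e-24 mouth rel pivot 0.012868118481996031 -0.08312644085173718 hubtop row->crop 286.19480852609706
g4 0.02837392742130458 21.134539216443326 3.2311742677852644e-27 mouth rel pivot 0.002739897509013156 -0.08578212353952056 hubtop row->crop 304.98950689081227
```

```bash
cat >> fitda.py <<'E'
p=np.array([.517,.078,.203]);
M=R.from_rotvec([-3.133,-.233,-.004])
k,r3,t3=P(c); # shift wrist camera with the tool
Ms=R.from_rotvec(s['tcp_rot']);cam=-r3.T@t3;cam=p+M.apply(Ms.inv().apply(cam-np.array(s['position'])))
rn=r3@(Ms*M.inv()).as_matrix();c=dict(c);c['rvec']=R.from_matrix(rn).as_rotvec();c['tvec']=-rn@cam
for d in(.0215,.0227,.024):
    r=lambda v:[min(px((.055,.07),d,v[0],v[1]),px((.055,.092),d,v[0],v[1]))-f(262),px((.023,0),d,v[0],v[1])-f(214)]
    o=least_squares(r,[.4,.08],x_scale=[.1,.01]);a,z=o.x
    print(d,np.degrees(a),z,o.cost,'mouth rel pivot',-(d*np.cos(a)-z*np.sin(a)),-(d*np.sin(a)+z*np.cos(a)),'hubtop',(px((.023,.05),d,a,z)-60)*1.6667)
# predicted/observed shaft sides in g4: tip/shaft right edges
from fit import pts
o,Rp,Rs,seat=pts([.569,.0888,.152,0])
for q in([.011,.011,.0],[.011,-.011,.0],[0.028,0,0]): print(q,(proj(c,seat+Rs.apply(q))-[160,60])*1.6667+[400,0])
E
python3 fitda.py
```

```text
g3 0.022684656531321897 24.444941009316793 1.6676898189606696e-24 mouth rel pivot 0.012868118481996031 -0.08312644085173718 hubtop row->crop 286.19480852609706
g4 0.02837392742130458 21.134539216443326 3.2311742677852644e-27 mouth rel pivot 0.002739897509013156 -0.08578212353952056 hubtop row->crop 304.98950689081227
0.0215 20.482009361836955 0.07179421463880241 6.866245319043687e-27 mouth rel pivot 0.0049809318815628965 -0.07477867057653312 hubtop 309.1789225730409
0.0227 20.59726703699433 0.07343263742446289 4.927540758372528e-26 mouth rel pivot 0.004584449051994621 -0.07672434467626488 hubtop 308.40006380982317
0.024 20.721473612201635 0.07519235371735038 7.79520792103195e-26 mouth rel pivot 0.004157489638013569 -0.07882008206964101 hubtop 307.58015709157195
[0.011, 0.011, 0.0] [561.18384097 159.08998718]
[0.011, -0.011, 0.0] [614.69596468 158.93825011]
[0.028, 0, 0] [587.60753388 124.01244921]
```

Emit:
apply_moves:
  steps:
    - {"translation": [0, 0, -1], "roll": 0, "claw": 0}
    - {"translation": [0, 0, -3], "roll": 0, "claw": 0}
    - {"translation": [0, 0, -4], "roll": 0, "claw": 0}
    - {"translation": [0, 0, -4], "roll": 0, "claw": 0}

```text
time: 11.95
position: [0.5164, 0.079, 0.243]
tcp_rot: [-3.131, -0.235, -0.004]
contact_force: [-0.1, 0.1, -4.0]
finger_gap: 0.0198
grip_force: 12.0
```

Emit:
apply_moves:
  steps:
    - {"translation": [0, 0, 0], "roll": 0, "claw": 0}
    - {"translation": [0, 0, 0], "roll": 0, "claw": 0}
    - {"translation": [0, 0, 0], "roll": 0, "claw": 0}
    - {"translation": [0, 0, 0], "roll": 0, "claw": 0}
  newtons: 5

```text
time: 12.35
position: [0.5152, 0.0789, 0.2411]
tcp_rot: [3.132, 0.235, -0.001]
contact_force: [-0.6, 0.5, -2.8]
finger_gap: 0.0199
grip_force: 5.0
```

```bash
cat > prof.py <<'E'
from h import *
import pickle
s=get_state();c=camera_params('wrist');b=capture('wrist');pickle.dump((s,c,b),open('w4.pkl','wb'))
print(s['time'],np.round(s['position'],4),np.round(s['tcp_rot'],3),np.round(s['contact_force'],1),s['grip_force'],np.round(s['q'],2))
g=b.astype(int).sum(2)/3
for u in(272,277,282): print(u,g[140:260,u-2:u+3].mean(1).round().astype(int).tolist())
for u in(241,312): print(u,g[140:270,u-2:u+3].mean(1).round().astype(int).tolist())
E
python3 prof.py
```

```text
12.35 [0.5152 0.0789 0.2411] [ 3.132e+00  2.350e-01 -1.000e-03] [-0.6  0.5 -2.8] 4.998527910502162 [-1.23  0.12  1.09  1.75 -0.11  1.34 -1.54]
272 [241, 240, 241, 238, 223, 204, 162, 144, 138, 124, 119, 119, 118, 118, 119, 119, 121, 119, 119, 119, 121, 119, 117, 119, 120, 119, 118, 119, 118, 118, 119, 118, 117, 120, 119, 119, 123, 132, 141, 133, 123, 120, 123, 122, 127, 141, 145, 129, 68, 40, 42, 39, 41, 41, 43, 40, 41, 44, 41, 42, 40, 43, 41, 43, 41, 42, 44, 41, 42, 42, 41, 43, 41, 43, 41, 43, 41, 37, 43, 41, 44, 44, 41, 41, 41, 44, 43, 44, 43, 43, 44, 43, 46, 45, 45, 43, 41, 44, 44, 44, 44, 47, 46, 45, 45, 46, 49, 52, 56, 60, 61, 62, 63, 65, 65, 62, 60, 61, 61, 62]
277 [239, 239, 239, 228, 177, 144, 140, 140, 138, 125, 117, 118, 117, 117, 118, 117, 117, 118, 117, 118, 117, 118, 118, 118, 118, 119, 118, 116, 117, 121, 119, 119, 118, 119, 118, 119, 121, 127, 141, 139, 125, 121, 121, 121, 124, 137, 144, 128, 69, 42, 42, 43, 43, 42, 44, 42, 43, 43, 43, 41, 43, 40, 42, 43, 45, 42, 43, 42, 42, 44, 42, 42, 44, 41, 44, 42, 40, 37, 41, 43, 44, 43, 43, 45, 44, 43, 43, 42, 42, 44, 42, 42, 44,
[... 1068 characters left out ...]
, 44, 42, 40, 43, 42, 42, 41, 45, 44, 34, 19, 12, 7, 10, 10, 8, 8, 9, 9, 10, 11, 13, 10, 9, 12, 13, 10, 14, 11, 10, 13, 13, 15, 15, 16, 15]
312 [212, 212, 209, 190, 152, 134, 120, 115, 116, 115, 115, 115, 116, 114, 117, 116, 114, 118, 117, 114, 117, 115, 116, 116, 114, 114, 114, 116, 116, 116, 117, 117, 114, 114, 117, 115, 114, 114, 115, 113, 114, 114, 115, 113, 114, 115, 111, 87, 56, 43, 43, 43, 41, 43, 41, 40, 42, 43, 40, 44, 44, 42, 43, 42, 42, 42, 42, 43, 42, 43, 42, 44, 43, 45, 42, 45, 43, 43, 43, 42, 42, 42, 41, 43, 42, 44, 43, 42, 43, 42, 44, 44, 45, 43, 43, 43, 43, 44, 43, 41, 44, 44, 42, 30, 16, 9, 9, 8, 9, 8, 9, 10, 10, 6, 12, 11, 9, 8, 10, 12, 11, 9, 9, 11, 11, 12, 15, 12, 17, 14]
```

```bash
cat > fit3.py <<'E'
from h import *
import pickle,sys
from scipy.optimize import least_squares
from fit import pts
s,c,b=pickle.load(open('w4.pkl','rb'));p=np.array(s['position']);M=R.from_rotvec(s['tcp_rot'])
H,L,T=map(float,sys.argv[1:4])
def loc(q,d,al,zz):
    q=(q[0]-d,q[1]-zz);return np.array([q[0]*np.cos(al)-q[1]*np.sin(al),q[0]*np.sin(al)+q[1]*np.cos(al)])
def px(q,*v):
    X,Z=loc(q,*v);return proj(c,p+M.apply([X,0,-.019-Z]))[1]
o=least_squares(lambda v:[px((.023,0),*v)-H,px((.055,.07),*v)-L,(px((.055,.0915),*v)-T)*.5],[.025,.4,.08],x_scale=[.01,.1,.01])
d,a,z=o.x;print('d,alpha,zz',d,np.degrees(a),z,o.fun)
m=loc((0,0),d,a,z);oo,Rp,Rs,seat=pts([.569,.0885,.152,0])
piv=Rp.inv().apply(p+[0,0,.019]-seat);print('pivot',piv*1e3,'mouth rel seat',piv[[0,2]]*1e3+m*1e3)
for q in([.011,0,.034],[.009,0,.04]):print(proj(c,seat+Rs.apply(q)))
E
python3 fit3.py 188 217 249
```

```text
d,alpha,zz 0.042967099364514746 22.594989384677163 0.0992977268657849 [-1.13686838e-13 -1.98951966e-13 -8.52651283e-14]
pivot [-32.63187406  -1.33948781 153.11948093] mouth rel seat [-34.14934815  44.93488193]
[275.02185729 174.96585491]
[275.02876395 182.59608179]
```

```bash
python3 - <<'E'
from h import *
import pickle
s,c,b=pickle.load(open('w4.pkl','rb'));g=b.astype(int).sum(2)/3
for r in(165,172,182,193,205):print(r,[(u,int(g[r-1:r+2,u].mean())) for u in range(226,330,2)])
E
```

```text
165 [(226, 110), (228, 109), (230, 111), (232, 109), (234, 108), (236, 108), (238, 111), (240, 127), (242, 145), (244, 144), (246, 142), (248, 146), (250, 146), (252, 143), (254, 145), (256, 143), (258, 144), (260, 128), (262, 122), (264, 118), (266, 115), (268, 118), (270, 117), (272, 117), (274, 120), (276, 120), (278, 116), (280, 114), (282, 116), (284, 120), (286, 120), (288, 124), (290, 150), (292, 163), (294, 157), (296, 187), (298, 188), (300, 190), (302, 168), (304, 143), (306, 143), (308, 126), (310, 114), (312, 114), (314, 114), (316, 115), (318, 115), (320, 113), (322, 115), (324, 110), (326, 98), (328, 125)]
172 [(226, 110), (228, 112), (230, 110), (232, 111), (234, 110), (236, 109), (238, 109), (240, 107), (242, 110), (244, 132), (246, 142), (248, 143), (250, 149), (252, 143), (254, 144), (256, 144), (258, 148), (260, 124), (262, 120), (264, 116), (266, 115), (268, 117), (270, 117), (272, 116), (274, 120), (276, 120), (278, 115), (280, 113), (282, 117), (284, 119), (286, 123), (288, 123), (290, 195), (292, 239), (294, 238), (296, 238), (298, 236), (300, 239), (302, 226),
[... 1262 characters left out ...]
, 43), (312, 42), (314, 40), (316, 203), (318, 255), (320, 254), (322, 254), (324, 254), (326, 254), (328, 254)]
205 [(226, 122), (228, 121), (230, 121), (232, 121), (234, 110), (236, 49), (238, 41), (240, 42), (242, 42), (244, 41), (246, 43), (248, 43), (250, 42), (252, 42), (254, 44), (256, 44), (258, 43), (260, 40), (262, 43), (264, 42), (266, 40), (268, 42), (270, 45), (272, 40), (274, 41), (276, 43), (278, 44), (280, 43), (282, 43), (284, 43), (286, 42), (288, 45), (290, 40), (292, 43), (294, 41), (296, 41), (298, 43), (300, 42), (302, 42), (304, 42), (306, 40), (308, 45), (310, 39), (312, 42), (314, 41), (316, 58), (318, 206), (320, 226), (322, 226), (324, 231), (326, 230), (328, 231)]
```

Emit:
apply_moves:
  steps:
    - {"translation": [0.2, -0.1, 1], "roll": 0, "claw": 0}
    - {"translation": [0.2, -0.1, 2.4], "roll": 0, "claw": 0}
    - {"translation": [0.2, -0.1, 3.1], "roll": 0, "claw": 0}
    - {"translation": [0.2, -0.1, 3.3], "roll": 0, "claw": 0}
    - {"translation": [0.5, -0.1, 3.8], "roll": 0, "claw": 0}
    - {"translation": [0.8, -0.1, 4.3], "roll": 0, "claw": 0}
    - {"translation": [0.8, -0.1, 4.3], "roll": 0, "claw": 0}
  newtons: 12

```text
time: 13.1
position: [0.5239, 0.0811, 0.1988]
tcp_rot: [3.133, 0.235, 0.001]
contact_force: [-1.1, 0.9, 2.4]
finger_gap: 0.0197
grip_force: 12.0
```

```bash
cat > prof2.py <<'E'
from h import *
import pickle
s=get_state();c=camera_params('wrist');b=capture('wrist');pickle.dump((s,c,b),open('w5.pkl','wb'))
print(s['time'],np.round(s['position'],4),np.round(s['tcp_rot'],3),'F',np.round(s['contact_force'],1),'T',np.round(s['torque'],2),s['grip_force'],np.round(s['q'],2))
g=b.astype(int).sum(2)/3
col=g[:,270:283].mean(1);r=next(i for i in range(100,320) if (col[i:i+6]<60).all());print('hub row',r,'end profile',col[r:r+75:3].round().astype(int).tolist())
for k in(r+4,r+20):
    w=np.where(g[k-1:k+2].mean(0)<65)[0];w=w[(w>200)&(w<350)];print(k,w.min(),w.max())
print('shaft row',r-6,[(u,int(g[r-8:r-4,u].mean())) for u in range(250,304,2)])
E
python3 prof2.py
```

```text
13.1 [0.5239 0.0811 0.1988] [3.133e+00 2.350e-01 1.000e-03] F [-1.1  0.9  2.4] T [-0.03  0.49  0.02] 12.002233887033071 [-1.18  0.21  1.07  1.79 -0.19  1.26 -1.48]
hub row 191 end profile [44, 43, 42, 41, 42, 43, 41, 42, 42, 40, 43, 42, 42, 44, 43, 45, 45, 45, 46, 49, 60, 66, 63, 62, 62]
195 237 314
211 234 317
shaft row 185 [(250, 143), (252, 145), (254, 144), (256, 144), (258, 139), (260, 121), (262, 120), (264, 118), (266, 116), (268, 116), (270, 119), (272, 120), (274, 120), (276, 124), (278, 119), (280, 114), (282, 115), (284, 116), (286, 120), (288, 122), (290, 122), (292, 125), (294, 140), (296, 145), (298, 143), (300, 214), (302, 238)]
```

Emit:
apply_moves:
  steps:
    - {"translation": [-0.2, 0, 0], "roll": 0, "claw": 0}
    - {"translation": [-0.1, 0, 0.3], "roll": 0, "claw": 0}
    - {"translation": [0.1, 0, 0.6], "roll": 0, "claw": 0}
    - {"translation": [0.1, 0, 0.6], "roll": 0, "claw": 0}

```text
time: 13.55
position: [0.5253, 0.0813, 0.1939]
tcp_rot: [-3.132, -0.235, -0.004]
contact_force: [-2.0, -0.2, 13.1]
finger_gap: 0.0198
grip_force: 12.0
```

```bash
python3 prof2.py
```

```text
13.55 [0.5253 0.0813 0.1939] [-3.132 -0.235 -0.004] F [-2.  -0.2 13.1] T [-0.11  0.69  0.02] 12.000056309625506 [-1.17  0.22  1.07  1.79 -0.2   1.25 -1.47]
hub row 197 end profile [43, 43, 42, 42, 42, 42, 42, 42, 42, 43, 39, 41, 42, 43, 42, 43, 44, 44, 45, 45, 47, 54, 64, 64, 62]
201 237 315
217 234 317
shaft row 191 [(250, 142), (252, 144), (254, 144), (256, 148), (258, 141), (260, 120), (262, 118), (264, 117), (266, 116), (268, 118), (270, 116), (272, 118), (274, 119), (276, 124), (278, 117), (280, 116), (282, 115), (284, 114), (286, 118), (288, 122), (290, 119), (292, 123), (294, 137), (296, 145), (298, 150), (300, 228), (302, 238)]
```

```bash
python3 - <<'E'
from h import *
import pickle
s,c,b=pickle.load(open('w5.pkl','rb'));a=capture('scene');t=capture('top')
q=np.hstack([cv2.resize(a[140:215,280:355],(450,600),interpolation=cv2.INTER_LANCZOS4)*1,cv2.resize(b[110:280,230:322],(350,600),interpolation=cv2.INTER_CUBIC)])
q=np.clip((q/255.)**.5*255,0,255).astype(np.uint8)
cv2.imwrite('pics/g5.png',q[:,:,::-1])
E
```

```text
(no output)
```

View pics/g5.png

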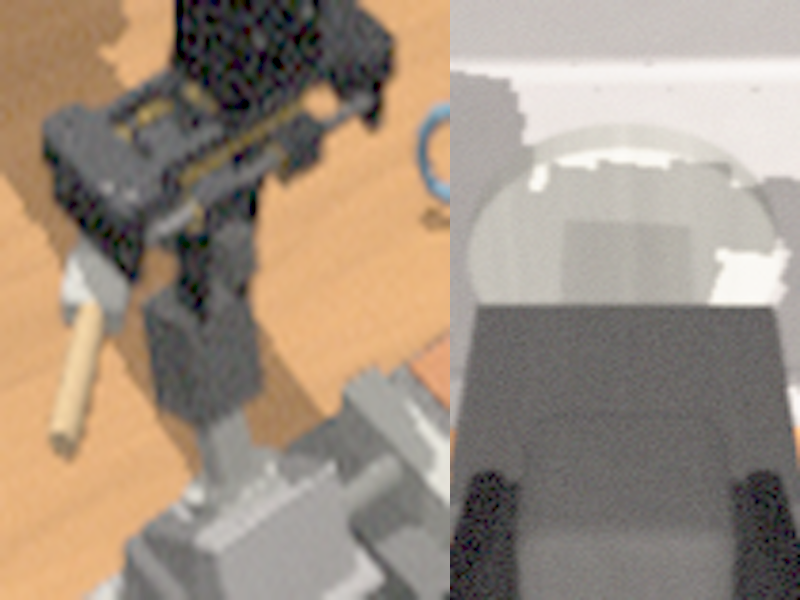

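```bash
python3 - <<'E'
from h import *
from fit import pts
S=camera_params('scene');k,r,t=P(S);print('cam',-r.T@t)
o,Rp,Rs,seat=pts([.569,.0885,.152,0])
for s in(0,10,20,30,40):print(s,proj(S,seat+Rs.apply([.011,-.011,s/1e3])).round(1),proj(S,seat+Rs.apply([.011,.011,s/1e3])).round(1),'hub edge if mouth at s:',[proj(S,seat+Rs.apply([.023,y,s/1e3])).round(1).tolist() for y in(-.023,.023)])
# wrist: same
import pickle
st,c,b=pickle.load(open('w5.pkl','rb'))
for s in(0,10,20,25,30,35,40):print(s,'w shaft',proj(c,seat+Rs.apply([.011,0,s/1e3])).round(1),'hubedge',[proj(c,seat+Rs.apply([.023,y,s/1e3])).round(1).tolist() for y in(-.023,.023)])
print('collar far',proj(c,seat+Rs.apply([.028,0,0])))
E
```

```text
cam [ 1.603105   -0.59761633  1.25952745]
0 [317.5 200.9] [322.5 198.3] hub edge if mouth at s: [[316.8, 202.7], [327.2, 197.2]]
10 [316.7 198.2] [321.7 195.6] hub edge if mouth at s: [[316.0, 200.0], [326.4, 194.5]]
20 [315.9 195.5] [320.9 192.9] hub edge if mouth at s: [[315.1, 197.3], [325.6, 191.9]]
30 [315.  192.8] [320.  190.3] hub edge if mouth at s: [[314.3, 194.6], [324.8, 189.2]]
40 [314.2 190.2] [319.2 187.6] hub edge if mouth at s: [[313.4, 191.9], [324.0, 186.5]]
0 w shaft [276.4 170.3] hubedge [[312.1, 155.7], [240.8, 155.8]]
10 w shaft [276.5 180.1] hubedge [[313.2, 165.5], [239.7, 165.6]]
20 w shaft [276.5 190.5] hubedge [[314.4, 175.8], [238.6, 175.9]]
25 w shaft [276.5 195.9] hubedge [[315.0, 181.2], [238.0, 181.3]]
30 w shaft [276.5 201.5] hubedge [[315.7, 186.8], [237.4, 186.9]]
35 w shaft [276.5 207.3] hubedge [[316.3, 192.6], [236.8, 192.7]]
40 w shaft [276.6 213.3] hubedge [[317.0, 198.6], [236.1, 198.7]]
collar far [276.43988912 149.43690533]
```

Emit:
apply_moves:
  steps:
    - {"translation": [0, 0, -0.5], "roll": 0, "claw": 0}
    - {"translation": [0.2, 0, -1], "roll": 0, "claw": 0}
    - {"translation": [0.6, 0, -1], "roll": 0, "claw": 0}
    - {"translation": [0.6, 0, -1], "roll": 0, "claw": 0}
    - {"translation": [0.6, 0, -1], "roll": 0, "claw": 0}

```text
time: 14.2
position: [0.53, 0.0821, 0.2021]
tcp_rot: [3.132, 0.235, -0.001]
contact_force: [0.0, -0.5, -2.6]
finger_gap: 0.0197
grip_force: 12.0
```

```bash
cat >> prof2.py <<'E'
from fit import pts
from scipy.optimize import brentq
o,Rp,Rs,seat=pts([.568,.0885,.152,0])
# hub far-edge: width -> depth -> tool/shaft coords
k=r+1.5;row=g[int(r)+1:int(r)+4].mean(0)
def cross(u0,st):
    u=u0
    while row[u]<75:u+=st
    a,b2=row[u-st],row[u];return u-st+st*(75-a)/(b2-a)
ul,ur=cross(276,-1),cross(276,1);dep=c['fx']*.046/(ur-ul)
K,r3,t3=P(c);Q=r3.T@(np.linalg.inv(K)@[(ul+ur)/2,r-.5,1]*dep-t3)
print('hub far edge in shaft frame mm',(Rs.inv().apply(Q-seat)*1e3).round(1),'width',ur-ul)
E
python3 prof2.py
```

```text
14.2 [0.53   0.0821 0.2021] [ 3.132e+00  2.350e-01 -1.000e-03] F [ 0.  -0.5 -2.6] T [-0.06  0.15 -0.08] 11.999204526655376 [-1.16  0.23  1.06  1.77 -0.21  1.27 -1.47]
hub row 196 end profile [59, 40, 41, 43, 42, 43, 43, 42, 43, 42, 41, 42, 42, 42, 42, 43, 44, 44, 45, 45, 46, 51, 62, 65, 64]
200 237 315
216 234 317
shaft row 190 [(250, 144), (252, 144), (254, 143), (256, 145), (258, 141), (260, 124), (262, 119), (264, 117), (266, 118), (268, 115), (270, 116), (272, 118), (274, 118), (276, 124), (278, 118), (280, 112), (282, 117), (284, 116), (286, 122), (288, 122), (290, 122), (292, 126), (294, 142), (296, 152), (298, 227), (300, 239), (302, 237)]
hub far edge in shaft frame mm [28.9  0.3 38.5] width 78.60205272075774
```

Emit:
apply_moves:
  steps:
    - {"translation": [-0.1, 0, 0.3], "roll": 0, "claw": 0}
    - {"translation": [-0.1, 0, 0.6], "roll": 0, "claw": 0}
    - {"translation": [-0.1, 0, 0.8], "roll": 0, "claw": 0}
    - {"translation": [-0.1, 0, 0.9], "roll": 0, "claw": 0}
    - {"translation": [-0.1, 0, 0.9], "roll": 0, "claw": 0}

```text
time: 14.75
position: [0.529, 0.082, 0.1934]
tcp_rot: [3.133, 0.235, -0.0]
contact_force: [0.0, -0.0, -3.9]
finger_gap: 0.0198
grip_force: 12.0
```

```bash
python3 prof2.py
```

```text
14.75 [0.529  0.082  0.1934] [ 3.133  0.235 -0.   ] F [ 0.  -0.  -3.9] T [-0.06  0.12 -0.  ] 11.99920488987118 [-1.16  0.23  1.06  1.78 -0.22  1.25 -1.46]
hub row 196 end profile [59, 43, 42, 41, 42, 42, 43, 43, 42, 42, 40, 41, 42, 42, 43, 43, 44, 44, 44, 44, 46, 52, 61, 65, 64]
200 237 314
216 234 317
shaft row 190 [(250, 142), (252, 146), (254, 142), (256, 145), (258, 140), (260, 122), (262, 120), (264, 118), (266, 117), (268, 115), (270, 118), (272, 118), (274, 121), (276, 123), (278, 121), (280, 116), (282, 115), (284, 116), (286, 119), (288, 123), (290, 121), (292, 126), (294, 141), (296, 145), (298, 141), (300, 163), (302, 227)]
hub far edge in shaft frame mm [22.2  0.6 29.8] width 77.81058147083374
```

Emit:
apply_moves:
  steps:
    - {"translation": [0.1, 0, 0.2], "roll": 0, "claw": 0}
    - {"translation": [0, 0, 0.4], "roll": 0, "claw": 0}
    - {"translation": [-0.3, 0, 0.5], "roll": 0, "claw": 0}
    - {"translation": [-0.5, 0, 0.6], "roll": 0, "claw": 0}
    - {"translation": [-0.5, 0, 0.6], "roll": 0, "claw": 0}

```text
time: 15.3
position: [0.524, 0.0813, 0.1876]
tcp_rot: [-3.132, -0.235, -0.0]
contact_force: [1.8, -0.9, -1.9]
finger_gap: 0.02
grip_force: 12.0
```

```bash
python3 prof2.py
```

```text
15.3 [0.524  0.0813 0.1876] [-3.132 -0.235 -0.   ] F [ 1.8 -0.9 -1.9] T [-0.13 -0.25 -0.05] 12.000085199251771 [-1.17  0.22  1.06  1.8  -0.21  1.24 -1.47]
hub row 186 end profile [57, 44, 44, 45, 44, 45, 47, 46, 46, 46, 45, 46, 45, 46, 44, 44, 47, 47, 46, 46, 47, 46, 46, 47, 49]
190 236 315
206 234 317
shaft row 180 [(250, 148), (252, 145), (254, 145), (256, 142), (258, 142), (260, 123), (262, 121), (264, 120), (266, 118), (268, 116), (270, 119), (272, 119), (274, 119), (276, 122), (278, 122), (280, 116), (282, 117), (284, 116), (286, 120), (288, 123), (290, 124), (292, 124), (294, 140), (296, 146), (298, 148), (300, 145), (302, 144)]
hub far edge in shaft frame mm [21.   0.6 25.1] width 78.76467793828681
```

Emit:
apply_moves:
  steps:
    - {"translation": [-0.25, 0, 0.2], "roll": 0, "claw": 0}
    - {"translation": [-0.45, 0, 0.4], "roll": 0, "claw": 0}
    - {"translation": [-0.35, 0, 0.6], "roll": 0, "claw": 0}
    - {"translation": [-0.25, 0, 0.8], "roll": 0, "claw": 0}
    - {"translation": [-0.25, 0, 0.8], "roll": 0, "claw": 0}

```text
time: 15.85
position: [0.5217, 0.081, 0.1792]
tcp_rot: [3.133, 0.235, -0.0]
contact_force: [2.3, 1.1, -2.8]
finger_gap: 0.0199
grip_force: 12.0
```

```bash
python3 prof2.py
```

```text
15.85 [0.5217 0.081  0.1792] [ 3.133  0.235 -0.   ] F [ 2.3  1.1 -2.8] T [ 0.23 -0.5   0.03] 12.000097164418548 [-1.17  0.23  1.06  1.82 -0.21  1.22 -1.47]
hub row 177 end profile [50, 49, 47, 48, 48, 48, 49, 48, 48, 49, 49, 49, 49, 48, 50, 49, 49, 50, 39, 49, 49, 49, 48, 49, 49]
181 236 315
197 233 317
shaft row 171 [(250, 146), (252, 146), (254, 146), (256, 145), (258, 146), (260, 132), (262, 129), (264, 128), (266, 129), (268, 128), (270, 130), (272, 132), (274, 136), (276, 137), (278, 133), (280, 133), (282, 135), (284, 133), (286, 139), (288, 142), (290, 143), (292, 145), (294, 147), (296, 148), (298, 150), (300, 149), (302, 146)]
hub far edge in shaft frame mm [21.9  0.5 19.4] width 80.78001540109815
```

Emit:
apply_moves:
  steps:
    - {"translation": [0, 0, 0.3], "roll": 0, "claw": 0}
    - {"translation": [0.15, 0, 0.6], "roll": 0, "claw": 0}
    - {"translation": [0.35, 0, 0.9], "roll": 0, "claw": 0}
    - {"translation": [0.5, 0, 1.2], "roll": 0, "claw": 0}
    - {"translation": [0.7, 0, 1.5], "roll": 0, "claw": 0}
    - {"translation": [0.7, 0, 1.5], "roll": 0, "claw": 0}

```text
time: 16.5
position: [0.5286, 0.0819, 0.164]
tcp_rot: [3.132, 0.235, -0.001]
contact_force: [3.2, 0.9, -5.0]
finger_gap: 0.02
grip_force: 12.0
```

```bash
python3 prof2.py
```

```text
16.5 [0.5286 0.0819 0.164 ] [ 3.132e+00  2.350e-01 -1.000e-03] F [ 3.2  0.9 -5. ] T [ 0.2  -0.51  0.01] 12.000069965142757 [-1.13  0.27  1.04  1.82 -0.25  1.2  -1.43]
hub row 175 end profile [48, 50, 49, 50, 49, 50, 50, 50, 49, 50, 50, 49, 50, 50, 51, 51, 50, 50, 51, 40, 50, 50, 50, 50, 49]
179 235 316
195 234 317
shaft row 169 [(250, 127), (252, 132), (254, 140), (256, 146), (258, 150), (260, 147), (262, 146), (264, 147), (266, 147), (268, 145), (270, 146), (272, 147), (274, 152), (276, 151), (278, 147), (280, 143), (282, 145), (284, 145), (286, 149), (288, 151), (290, 153), (292, 152), (294, 154), (296, 147), (298, 136), (300, 131), (302, 119)]
hub far edge in shaft frame mm [23.3  0.4  4.5] width 82.12368174361382
```

Emit:
apply_moves:
  steps:
    - {"translation": [0.1, 0, 0.2], "roll": 0, "claw": 0}
    - {"translation": [0.2, 0, 0.4], "roll": 0, "claw": 0}
    - {"translation": [0.3, 0, 0.6], "roll": 0, "claw": 0}
    - {"translation": [0.35, 0, 0.7], "roll": 0, "claw": 0}
    - {"translation": [0.35, 0, 0.7], "roll": 0, "claw": 0}
  newtons: 20

```text
time: 17.05
position: [0.5312, 0.082, 0.1608]
tcp_rot: [-3.13, -0.234, 0.006]
contact_force: [-27.6, -3.1, 50.4]
finger_gap: 0.0196
grip_force: 34.8
```

```bash
python3 prof2.py
```

```text
17.05 [0.5312 0.082  0.1608] [-3.13  -0.234  0.006] F [-27.6  -3.1  50.4] T [-0.67  6.06  0.05] 34.849357789498754 [-1.12  0.29  1.04  1.81 -0.27  1.2  -1.42]
hub row 178 end profile [51, 48, 49, 49, 48, 47, 49, 49, 49, 49, 48, 49, 51, 51, 49, 50, 49, 50, 50, 48, 44, 49, 50, 50, 49]
182 235 316
198 233 317
shaft row 172 [(250, 118), (252, 119), (254, 125), (256, 131), (258, 136), (260, 137), (262, 140), (264, 142), (266, 143), (268, 142), (270, 142), (272, 148), (274, 154), (276, 150), (278, 144), (280, 141), (282, 143), (284, 143), (286, 142), (288, 142), (290, 140), (292, 136), (294, 137), (296, 125), (298, 121), (300, 117), (302, 113)]
hub far edge in shaft frame mm [23.1  0.4  2.3] width 82.42961007155702
```

Emit:
apply_moves:
  steps:
    - {"translation": [-0.1, 0, -0.25], "roll": 0, "claw": 0.3}
    - {"translation": [-0.1, 0, -0.3], "roll": 0, "claw": 0.5}
    - {"translation": [-0.1, 0, -0.3], "roll": 0, "claw": 0.6}
    - {"translation": [-0.1, 0, -2], "roll": 0, "claw": 0.7}
    - {"translation": [-0.1, 0, -5], "roll": 0, "claw": 0.7}
    - {"translation": [-0.1, 0, -8], "roll": 0, "claw": 0.7}
    - {"translation": [-0.5, 0, -9], "roll": -0.14, "claw": 0.7}
    - {"translation": [-1, 0, -9], "roll": -0.28, "claw": 0.7}
    - {"translation": [-1.5, 0, -9], "roll": -0.42, "claw": 0.7}
    - {"translation": [-2, 0, -9], "roll": -0.56, "claw": 0.7}
    - {"translation": [-2.5, 0, -9], "roll": -0.7, "claw": 0.7}
    - {"translation": [-3, 0, -9], "roll": -0.84, "claw": 0.7}
    - {"translation": [-3.5, 0, -9], "roll": -0.98, "claw": 0.7}
    - {"translation": [-4, 0, -9], "roll": -1.12, "claw": 0.7}
    - {"translation": [-4.5, 0, -9], "roll": -1.26, "claw": 0.7}
    - {"translation": [-5, 0, -9], "roll": -1.4, "claw": 0.7}
    - {"translation": [-5.5, 0, -9], "roll": -1.54, "claw": 0.7}
    - {"translation": [-6, 0, -9], "roll": -1.68, "claw": 0.7}
    - {"translation": [-6.2, -0.1, -9], "roll": -1.82, "claw": 0.7}
    - {"translation": [-6.2, -0.1, -9], "roll": -1.96, "claw": 0.7}
  newtons: 40

```text
time: 19.1
position: [0.4701, 0.0741, 0.2475]
tcp_rot: [-1.541, -2.736, -0.0]
contact_force: [0.5, -0.2, -1.1]
finger_gap: 0.0607
grip_force: 0.0
```

Emit:
apply_moves:
  steps:
    - {"translation": [0, 0, 0], "roll": -0.14, "claw": 0.7}
    - {"translation": [0, 0, 0], "roll": -0.28, "claw": 0.7}
    - {"translation": [0, 0, 0], "roll": -0.42, "claw": 0.7}
    - {"translation": [0, 0, 0], "roll": -0.56, "claw": 0.7}
    - {"translation": [0, 0, 0], "roll": -0.7, "claw": 0.7}
    - {"translation": [0, 0, 0], "roll": -0.84, "claw": 0.7}
    - {"translation": [0, 0, 0], "roll": -0.98, "claw": 0.7}
    - {"translation": [0, 0, 0], "roll": -1.1, "claw": 0.7}
    - {"translation": [0, 0, 0], "roll": -1.18, "claw": 0.7}
    - {"translation": [0, 0, 0], "roll": -1.18, "claw": 0.7}

```text
time: 20.1
position: [0.4704, 0.0741, 0.2475]
tcp_rot: [0.234, -3.132, -0.001]
contact_force: [0.6, 0.6, -0.2]
finger_gap: 0.0611
grip_force: 0.0
```

```bash
python3 - <<'E'
from h import *
import pickle
from fit import pts
s=get_state();c=camera_params('wrist');b=capture('wrist');pickle.dump((s,c,b),open('w6.pkl','wb'));cv2.imwrite('pics/w6.png',b[:,:,::-1])
print(s['time'],np.round(s['position'],4),np.round(s['tcp_rot'],3),np.round(s['contact_force'],1),np.round(s['q'],2),s['finger_gap'])
o,Rp,Rs,seat=pts([.568,.0885,.152,0])
print('TCP press rel seat',Rp.inv().apply(s['position']-seat))
B=[proj(c,seat+Rs.apply(q)) for q in([.055,.01,.092],[.055,-.01,.092],[-.055,-.01,.092],[-.055,.01,.092])];print(np.round(B,1).tolist())
# dark bar edges: hue-less dark pixels
g=b.astype(int).sum(2)/3
for r in range(100,330,30):
    w=np.where(g[r]<85)[0];w=w[(w>150)&(w<400)]
    seg=np.split(w,np.where(np.diff(w)>3)[0]+1) if len(w) else []
    print(r,[(int(x[0]),int(x[-1]),int(g[r,x].mean())) for x in seg if len(x)>5])
E
```

```text
20.1 [0.4704 0.0741 0.2475] [ 2.340e-01 -3.132e+00 -1.000e-03] [ 0.6  0.6 -0.2] [-1.36 -0.12  1.06  1.84  0.11  1.36  1.39] 0.06106681576771019
TCP press rel seat [-0.07665247  0.00049803  0.14051199]
[[289.6, 357.9], [257.4, 357.9], [259.2, 188.9], [287.9, 188.8]]
100 [(347, 373, 82)]
130 [(311, 362, 81), (366, 397, 82)]
160 []
190 [(262, 286, 59)]
220 [(226, 325, 50), (348, 399, 53)]
250 [(188, 210, 14), (246, 304, 50), (342, 364, 13), (382, 388, 78)]
280 [(160, 212, 17), (259, 298, 47), (340, 391, 18)]
310 [(151, 399, 61)]
```

Emit:
apply_moves:
  steps:
    - {"translation": [0, 0, 2], "roll": 0, "claw": 0.6}
    - {"translation": [0, 0, 5], "roll": 0, "claw": 0.5}
    - {"translation": [0, 0, 8], "roll": 0, "claw": 0.42}
    - {"translation": [0, 0, 10], "roll": 0, "claw": 0.42}
    - {"translation": [0, 0, 11], "roll": 0, "claw": 0.42}
    - {"translation": [0, 0, 11], "roll": 0, "claw": 0.42}
    - {"translation": [0, 0, 11], "roll": 0, "claw": 0.42}
  newtons: 60

```text
time: 20.85
position: [0.4711, 0.0741, 0.1383]
tcp_rot: [-0.231, 3.133, -0.0]
contact_force: [0.5, 0.0, 1.0]
finger_gap: 0.0364
grip_force: 0.0
```

Emit:
apply_moves:
  steps:
    - {"translation": [-0.04, 0.6, 0], "roll": 0.07, "claw": 0.42}
    - {"translation": [-0.16, 1.2, -0.1], "roll": 0.2, "claw": 0.42}
    - {"translation": [-0.25, 1.5, -0.15], "roll": 0.32, "claw": 0.42}
    - {"translation": [-0.36, 1.8, -0.2], "roll": 0.41, "claw": 0.42}
    - {"translation": [-0.5, 2.1, -0.3], "roll": 0.5, "claw": 0.42}
    - {"translation": [-0.64, 2.4, -0.37], "roll": 0.57, "claw": 0.42}
    - {"translation": [-0.64, 2.4, -0.37], "roll": 0.57, "claw": 0.42}

```text
time: 21.55
position: [0.4744, 0.0974, 0.1422]
tcp_rot: [0.664, 3.069, -0.001]
contact_force: [2.3, -6.8, -4.5]
finger_gap: 0.0363
grip_force: 3.3
```

```bash
cat > st.py <<'E'
from h import *
from fit import pts
s=get_state();c=camera_params('wrist')
o,Rp,Rs,seat=pts([.568,.0885,.152,0])
q=Rp.inv().apply(s['position']-seat)*1e3
print(s['time'],'rel seat',q.round(1),'phi',np.arctan2(q[1],-(q[0]+40.5)/.866).round(3),'F',np.round(s['contact_force'],1),'gap',s['finger_gap'],np.round(s['q'],2),np.round(s['tcp_rot'],3))
E
python3 st.py
```

```text
21.55 rel seat [-69.2  22.9  35.2] phi 0.606 F [ 2.3 -6.8 -4.5] gap 0.03627526706289129 [-1.42  0.14  1.22  1.97 -0.15  1.12  1.01] [ 6.640e-01  3.069e+00 -1.000e-03]
```

Emit:
apply_moves:
  steps:
    - {"translation": [-0.02, 0.3, -0.1], "roll": 0.08, "claw": 0.42}
    - {"translation": [-0.04, 0.57, -0.2], "roll": 0.15, "claw": 0.42}
    - {"translation": [-0.09, 0.86, -0.3], "roll": 0.23, "claw": 0.42}
    - {"translation": [-0.14, 1.15, -0.42], "roll": 0.3, "claw": 0.42}
    - {"translation": [-0.23, 1.42, -0.55], "roll": 0.37, "claw": 0.42}
    - {"translation": [-0.33, 1.7, -0.7], "roll": 0.44, "claw": 0.42}
    - {"translation": [-0.46, 1.94, -0.83], "roll": 0.51, "claw": 0.42}
    - {"translation": [-0.6, 2.18, -0.97], "roll": 0.58, "claw": 0.42}
    - {"translation": [-0.76, 2.4, -1.1], "roll": 0.65, "claw": 0.42}
    - {"translation": [-0.93, 2.62, -1.27], "roll": 0.71, "claw": 0.42}
    - {"translation": [-0.93, 2.62, -1.27], "roll": 0.71, "claw": 0.42}

```text
time: 22.65
position: [0.4915, 0.1167, 0.1541]
tcp_rot: [-1.689, -2.647, 0.006]
contact_force: [-5.5, -8.9, -2.2]
finger_gap: 0.0366
grip_force: 4.7
```

```bash
python3 st.py
```

```text
22.65 rel seat [-49.3  39.4  47.1] phi 1.318 F [-5.5 -8.9 -2.2] gap 0.03663124874304263 [-1.43  0.27  1.28  1.9  -0.28  1.18  0.38] [-1.689 -2.647  0.006]
```

Emit:
apply_moves:
  steps:
    - {"translation": [-0.02, 0.2, -0.1], "roll": 0.05, "claw": 0.42}
    - {"translation": [-0.05, 0.4, -0.2], "roll": 0.1, "claw": 0.42}
    - {"translation": [-0.07, 0.54, -0.3], "roll": 0.13, "claw": 0.42}
    - {"translation": [-0.12, 0.72, -0.4], "roll": 0.18, "claw": 0.42}
    - {"translation": [-0.17, 0.9, -0.5], "roll": 0.22, "claw": 0.42}
    - {"translation": [-0.17, 0.9, -0.5], "roll": 0.22, "claw": 0.42}

```text
time: 23.25
position: [0.4991, 0.1188, 0.1586]
tcp_rot: [-1.968, -2.445, 0.009]
contact_force: [-11.2, -8.3, -1.6]
finger_gap: 0.0365
grip_force: 7.5
```

```bash
python3 st.py
```

```text
23.25 rel seat [-41.5  40.4  51.6] phi 1.543 F [-11.2  -8.3  -1.6] gap 0.03653543942301296 [-1.42  0.32  1.29  1.88 -0.33  1.2   0.2 ] [-1.968 -2.445  0.009]
```

Emit:
apply_moves:
  steps:
    - {"translation": [0, 0.15, -0.1], "roll": 0.03, "claw": 0.42}
    - {"translation": [-0.05, 0.3, -0.2], "roll": 0.06, "claw": 0.42}
    - {"translation": [-0.05, 0.4, -0.2], "roll": 0.06, "claw": 0.42}
    - {"translation": [-0.05, 0.4, -0.2], "roll": 0.06, "claw": 0.42}

```text
time: 23.65
position: [0.5021, 0.1195, 0.1603]
tcp_rot: [-2.037, -2.385, 0.011]
contact_force: [-16.4, -10.1, 0.6]
finger_gap: 0.037
grip_force: 9.4
```

```bash
python3 st.py
```

```text
23.65 rel seat [-38.4  40.6  53.3] phi 1.629 F [-16.4 -10.1   0.6] gap 0.0369911024193367 [-1.41  0.33  1.29  1.87 -0.34  1.21  0.15] [-2.037 -2.385  0.011]
```

Emit:
apply_moves:
  steps:
    - {"translation": [0.1, 0.15, -0.1], "roll": 0, "claw": 0.42}
    - {"translation": [0.1, 0.3, -0.15], "roll": 0, "claw": 0.42}
    - {"translation": [0.1, 0.4, -0.2], "roll": 0, "claw": 0.42}
    - {"translation": [0.1, 0.4, -0.2], "roll": 0, "claw": 0.42}

```text
time: 24.05
position: [0.5053, 0.1211, 0.1621]
tcp_rot: [-2.036, -2.384, 0.012]
contact_force: [-17.6, -8.9, 1.7]
finger_gap: 0.0365
grip_force: 10.9
```

```bash
python3 st.py; python3 - <<'E'
from h import *
import pickle
from fit import pts
from scipy.optimize import least_squares
s=get_state();c=camera_params('wrist');b=capture('wrist');pickle.dump((s,c,b),open('w7.pkl','wb'))
o,Rp,_,seat=pts([.568,.0885,.152,0])
for th in(1.3,1.4,1.5):
    Rs=Rp*R.from_euler('y',-np.pi/6)*R.from_euler('z',-th)
    print(th,[proj(c,seat+Rs.apply([x,y,.092])).round(1).tolist() for x in(-.055,.055) for y in(-.01,.01)],'hubtop',[proj(c,seat+Rs.apply([x,y,.05])).round(1).tolist() for x in(-.023,.023) for y in(-.023,.023)])
g=b.astype(int).sum(2)/3
for r in range(130,330,12):
    w=np.where(g[r]<75)[0];w=w[(w>120)&(w<440)]
    seg=np.split(w,np.where(np.diff(w)>3)[0]+1) if len(w) else []
    print(r,[(int(x[0]),int(x[-1]),int(g[r,x].mean())) for x in seg if len(x)>4])
E
```

```text
24.05 rel seat [-35.   41.7  55.1] phi 1.722 F [-17.6  -8.9   1.7] gap 0.0365357991712251 [-1.39  0.34  1.28  1.85 -0.35  1.22  0.16] [-2.036 -2.384  0.012]
1.3 [[202.5, 258.4], [237.6, 256.0], [259.8, 476.6], [295.8, 488.6]] hubtop [[249.9, 288.1], [323.2, 287.5], [268.4, 362.5], [341.9, 371.7]]
1.4 [[211.3, 256.2], [248.8, 258.2], [250.2, 471.3], [285.7, 486.5]] hubtop [[252.4, 284.4], [328.2, 292.1], [264.4, 358.3], [338.4, 375.0]]
1.5 [[220.9, 255.1], [260.4, 261.9], [240.8, 465.3], [275.6, 483.4]] hubtop [[255.3, 281.1], [332.8, 297.1], [260.7, 353.9], [334.5, 377.7]]
130 [(279, 287, 73), (381, 406, 72), (410, 419, 72)]
142 [(399, 411, 72)]
154 []
166 []
178 []
190 [(280, 419, 68)]
202 []
214 [(305, 411, 67)]
226 [(382, 399, 71)]
238 []
250 [(121, 182, 65), (216, 235, 16), (242, 290, 38), (315, 337, 19), (368, 416, 46)]
262 [(121, 185, 20), (210, 362, 38), (367, 439, 20)]
274 [(121, 172, 21), (177, 185, 63), (199, 361, 37), (367, 375, 61), (379, 439, 22)]
286 [(121, 169, 31), (175, 376, 56), (383, 439, 32)]
298 [(121, 167, 36), (384, 439, 37)]
310 [(121, 167, 36), (384, 439, 37)]
322 [(121, 168, 37), (176, 227, 29), (256, 294, 60), (324, 376, 29), (383, 439, 36)]
```

Emit:
apply_moves:
  steps:
    - {"translation": [0, 0.15, -0.1], "roll": 0, "claw": 0.42}
    - {"translation": [0, 0.3, -0.15], "roll": 0, "claw": 0.42}
    - {"translation": [0, 0.4, -0.2], "roll": 0, "claw": 0.42}
    - {"translation": [0, 0.4, -0.2], "roll": 0, "claw": 0.42}

```text
time: 24.5
position: [0.5077, 0.1219, 0.1635]
tcp_rot: [-2.034, -2.382, 0.016]
contact_force: [-24.5, -7.6, 3.5]
finger_gap: 0.037
grip_force: 15.6
```

```bash
python3 st.py
```

```text
24.5 rel seat [-32.5  42.2  56.5] phi 1.786 F [-24.5  -7.6   3.5] gap 0.03699354851535319 [-1.38  0.35  1.27  1.84 -0.35  1.23  0.16] [-2.034 -2.382  0.016]
```

Emit:
apply_moves:
  steps:
    - {"translation": [0, 0.15, 0], "roll": 0, "claw": 0.42}
    - {"translation": [0, 0.3, -0.1], "roll": 0, "claw": 0.42}
    - {"translation": [0, 0.3, -0.1], "roll": 0, "claw": 0.42}
    - {"translation": [0, 0.3, -0.1], "roll": 0, "claw": 0.42}

```text
time: 24.9
position: [0.5084, 0.1223, 0.1637]
tcp_rot: [-2.031, -2.379, 0.021]
contact_force: [-34.8, -8.2, 7.2]
finger_gap: 0.0373
grip_force: 19.6
```

```bash
python3 st.py
```

```text
24.9 rel seat [-31.8  42.4  56.7] phi 1.804 F [-34.8  -8.2   7.2] gap 0.03730083422082385 [-1.37  0.36  1.26  1.84 -0.36  1.23  0.16] [-2.031 -2.379  0.021]
```

Emit:
apply_moves:
  steps:
    - {"translation": [0, -0.4, 0], "roll": 0, "claw": 0.42}
    - {"translation": [0, -0.8, 0], "roll": 0, "claw": 0.45}
    - {"translation": [0, -1, 0], "roll": 0, "claw": 0.6}
    - {"translation": [0, -1, 0], "roll": 0, "claw": 0.7}
    - {"translation": [0, -1, -2], "roll": 0, "claw": 0.7}
    - {"translation": [0, -1, -5], "roll": 0, "claw": 0.7}
    - {"translation": [0, -1, -8], "roll": 0, "claw": 0.5}
    - {"translation": [0, -1, -9], "roll": 0, "claw": 0.3}
    - {"translation": [0, -1, -9], "roll": 0, "claw": 0.1}

```text
time: 25.8
position: [0.5074, 0.1234, 0.2575]
tcp_rot: [2.037, 2.391, 0.006]
contact_force: [-0.4, 0.3, 0.2]
finger_gap: 0.0444
grip_force: 0.0
```

```bash
python3 st.py; python3 - <<'E'
from h import *
import pickle
from fit import pts
c=camera_params('wrist');b=capture('wrist');t=capture('top');cv2.imwrite('pics/w8.png',b[:,:,::-1]);cv2.imwrite('pics/t8.png',t[:,:,::-1])
o,Rp,_,seat=pts([.568,.0885,.152,0])
g=b.astype(np.float32).sum(2)/3
print('range',g.shape)
dark=((g<75)&(b.max(2).astype(int)-b.min(2)<30)).astype(np.uint8)
best=[]
for th in np.arange(1.2,1.8,.02):
  for e in(0,.002,.004,.006,.008):
    Rs=Rp*R.from_euler('y',-np.pi/6)*R.from_euler('z',-th)
    pr=lambda Q:np.array([proj(c,seat+Rs.apply([q[0],q[1],q[2]+e])) for q in Q])
    m=np.zeros(g.shape,np.uint8)
    hull=lambda Q:cv2.fillConvexPoly(m,cv2.convexHull(np.round(pr(Q)).astype(np.int32)),1)
    hull([(x,y,z) for x in(-.055,.055) for y in(-.01,.01) for z in(.07,.092)])
    hull([(x,y,z) for x in(-.023,.023) for y in(-.023,.023) for z in(0,.05)])
    bar=m
    R0=slice(100,300)  # above the fingers
    i=(bar[R0]&dark[R0]).sum();u=(bar[R0]|dark[R0])[:,170:390].sum();best.append((i/u,th,e,int(bar[R0].sum())))
best.sort(reverse=True);print(best[:8])
# jaw in top image: bright steel profile along press y at x rel 0
T=camera_params('top');t0=cv2.imread('pics/t0.png')[:,:,::-1]
for nm,im in(('before',t0),('after',t)):
    gg=im.astype(int).sum(2)/3
    print(nm,[int(np.mean([gg[tuple(np.round(proj(T,o+Rp.apply([xx,y/1e3,.075]))).astype(int)[::-1])] for xx in(.03,.035,.04)])) for y in range(90,290,4)])
E
```

```text
25.8 rel seat [-32.6  43.7 150.5] phi 1.777 F [-0.4  0.3  0.2] gap 0.04438987372536044 [-1.49  0.16  1.3   1.73 -0.16  1.37 -0.  ] [2.037 2.391 0.006]
range (420, 560)
[(np.float64(0.2639442231075697), np.float64(1.6000000000000003), 0, 7760), (np.float64(0.26312603192074846), np.float64(1.6000000000000003), 0.002, 7869), (np.float64(0.2630153642091301), np.float64(1.6400000000000003), 0.002, 7771), (np.float64(0.2626429199648197), np.float64(1.5600000000000003), 0.002, 7888), (np.float64(0.2624800484341461), np.float64(1.5600000000000003), 0, 7856), (np.float64(0.2620056108696848), np.float64(1.6400000000000003), 0.004, 7860), (np.float64(0.2616061606160616), np.float64(1.6000000000000003), 0.004, 7854), (np.float64(0.26142019688087603), np.float64(1.6200000000000003), 0.002, 7727)]
before [75, 74, 75, 75, 75, 64, 27, 192, 174, 174, 170, 169, 169, 117, 51, 74, 73, 75, 49, 83, 100, 98, 98, 99, 99, 98, 99, 100, 99, 99, 100, 98, 99, 100, 99, 98, 96, 96, 97, 99, 98, 96, 97, 106, 46, 29, 171, 170, 166, 164]
after [150, 52, 141, 137, 137, 136, 136, 136, 136, 136, 137, 136, 136, 136, 137, 136, 136, 136, 136, 137, 137, 136, 136, 137, 142, 57, 26, 152, 146, 150, 51, 80, 148, 147, 123, 96, 95, 93, 93, 94, 95, 94, 93, 94, 102, 26, 165, 164, 160, 158]
```

Emit:
apply_moves:
  steps:
    - {"translation": [-1.5, -0.5, 0], "roll": 0, "claw": 0}
    - {"translation": [-3.5, -1, 0], "roll": 0, "claw": 0}
    - {"translation": [-4.4, -1.3, 0], "roll": 0, "claw": 0}
    - {"translation": [-4.4, -1.3, 0], "roll": 0, "claw": 0}
    - {"translation": [-4.4, -1.3, 2], "roll": 0, "claw": 0}
    - {"translation": [-4.4, -1.3, 4.5], "roll": 0, "claw": 0}
    - {"translation": [-4.4, -1.3, 5.7], "roll": 0, "claw": 0}
    - {"translation": [-4.4, -1.3, 6.1], "roll": 0, "claw": 0}
    - {"translation": [-4.4, -1.3, 6.1], "roll": 0, "claw": 0}

```text
time: 26.8
position: [0.5005, 0.0774, 0.1949]
tcp_rot: [2.038, 2.39, -0.002]
contact_force: [-0.5, -0.2, 0.3]
finger_gap: 0.0004
grip_force: 0.0
```

```bash
python3 st.py
```

```text
26.8 rel seat [-46.4  -0.8  87.9] phi -0.114 F [-0.5 -0.2  0.3] gap 0.0003705557610761575 [-1.39  0.17  1.28  1.85 -0.17  1.24  0.09] [ 2.038e+00  2.390e+00 -2.000e-03]
```

Emit:
apply_moves:
  steps:
    - {"translation": [0, 0.1, 0.3], "roll": 0, "claw": 0}
    - {"translation": [0, 0.2, 0.5], "roll": 0, "claw": 0}
    - {"translation": [0, 0.3, 0.65], "roll": 0, "claw": 0}
    - {"translation": [0, 0.3, 0.65], "roll": 0, "claw": 0}

```text
time: 27.2
position: [0.5034, 0.078, 0.1906]
tcp_rot: [-2.036, -2.389, -0.0]
contact_force: [-16.3, -1.0, 31.2]
finger_gap: 0.0005
grip_force: 20.5
```

```bash
python3 st.py
```

```text
27.2 rel seat [-43.5  -0.6  83.6] phi -0.172 F [-16.3  -1.   31.2] gap 0.0005227054106718465 [-1.36  0.19  1.26  1.85 -0.2   1.24  0.11] [-2.036 -2.389 -0.   ]
```

Emit:
apply_moves:
  steps:
    - {"translation": [0, -0.3, -0.8], "roll": 0, "claw": 0}
    - {"translation": [0, -0.3, -3], "roll": 0, "claw": 0}
    - {"translation": [0, -1, -7], "roll": 0, "claw": 0.2}
    - {"translation": [0, -3, -10], "roll": 0, "claw": 0.3}
    - {"translation": [-2, -6, -11], "roll": 0, "claw": 0.3}
    - {"translation": [-6, -8, -11], "roll": 0, "claw": 0.3}
    - {"translation": [-10, -10, -11], "roll": 0, "claw": 0.3}
    - {"translation": [-14, -10, -11], "roll": 0, "claw": 0.3}
    - {"translation": [-18, -10, -11], "roll": 0, "claw": 0.3}
    - {"translation": [-20, -10, -11], "roll": 0, "claw": 0.3}
    - {"translation": [-20, -10, -11], "roll": 0, "claw": 0.3}

```text
time: 28.3
position: [0.4366, -0.1388, 0.2988]
tcp_rot: [-2.044, -2.385, -0.004]
contact_force: [-0.4, 0.1, -0.1]
finger_gap: 0.0262
grip_force: 0.0
```

```bash
python3 - <<'E'
from h import *
from fit import pts
s=get_state();t=capture('top');cv2.imwrite('pics/t9.png',t[:,:,::-1]);sc=capture('scene');print(s['time'],np.round(s['position'],3),np.round(s['contact_force'],1))
o,Rp,_,seat=pts([.568,.0885,.152,0])
T=camera_params('top');t0=cv2.imread('pics/t0.png')[:,:,::-1]
for nm,im in(('before',t0),('after',t)):
    G=cv2.GaussianBlur(im.astype(np.float32),(0,0),.6).mean(2)
    for xx in(.0,.03):
        p=np.array([proj(T,o+Rp.apply([xx,y/1e3,.08])) for y in range(90,290,4)],np.float32)
        print(nm,xx,cv2.remap(G,p[:,:1],p[:,1:],1).ravel().astype(int).tolist())
for nm in('top','scene'):
  c=camera_params(nm);im=t if nm=='top' else sc
  g=im.astype(int).sum(2)/3;dark=((g<95)&(im.max(2).astype(int)-im.min(2)<25)).astype(np.uint8)
  best=[]
  for th in np.arange(1.2,1.8,.02):
   for e in(0,.003,.006,.01):
    Rs=Rp*R.from_euler('y',-np.pi/6)*R.from_euler('z',-th);m=np.zeros((1680,2240),np.uint8)
    for Q in([(x,y,z) for x in(-.055,.055) for y in(-.01,.01) for z in(.07,.092)],[(x,y,z) for x in(-.023,.023) for y in(-.023,.023) for z in(0,.05)]):
        cv2.fillConvexPoly(m,cv2.convexHull(np.array([np.round(4*proj(c,seat+Rs.apply([q[0],q[1],q[2]+e]))+1.5) for q in Q],np.int32)),1)
    w=cv2.resize(m.astype(np.float32),(560,420),interpolation=cv2.INTER_AREA)
    k=cv2.dilate((w>0).astype(np.uint8),np.ones((5,5)))>0
    d=im.astype(float).mean(2);ins=d[w>.9].mean();ring=d[k&(w<.05)].mean();best.append((round(ring-ins,2),round(th,2),e))
  best.sort(reverse=True);print(nm,best[:6])
E
```

```text
28.3 [ 0.437 -0.139  0.299] [-0.4  0.1 -0.1]
before 0.0 [161, 160, 164, 166, 162, 152, 137, 178, 178, 175, 173, 173, 171, 93, 26, 71, 73, 68, 48, 84, 101, 100, 99, 99, 100, 101, 100, 101, 102, 103, 99, 98, 98, 100, 99, 98, 100, 100, 99, 100, 99, 99, 99, 82, 49, 91, 171, 173, 168, 164]
before 0.03 [75, 75, 75, 75, 75, 60, 70, 174, 176, 172, 170, 169, 166, 99, 73, 72, 72, 61, 52, 94, 98, 98, 100, 100, 98, 98, 99, 99, 99, 99, 99, 99, 99, 100, 99, 98, 97, 97, 98, 99, 99, 98, 100, 80, 45, 72, 167, 169, 166, 163]
after 0.0 [161, 160, 164, 167, 162, 159, 162, 165, 164, 153, 116, 172, 178, 175, 173, 172, 171, 140, 76, 67, 69, 99, 100, 99, 99, 100, 101, 100, 101, 102, 101, 100, 99, 99, 100, 99, 98, 100, 99, 98, 99, 99, 99, 99, 75, 91, 172, 173, 168, 165]
after 0.03 [74, 74, 74, 74, 75, 75, 75, 75, 76, 65, 61, 171, 177, 172, 169, 168, 168, 121, 69, 73, 91, 99, 98, 100, 100, 99, 99, 100, 99, 98, 99, 99, 99, 100, 99, 99, 98, 97, 97, 98, 99, 99, 98, 98, 62, 71, 167, 169, 166, 164]
top [(np.float64(48.96), np.float64(1.56), 0), (np.float64(48.83), np.float64(1.6), 0), (np.float64(48.72), np.float64(1.54), 0), (np.float64(48.61), np.float64(1.58), 0), (np.float64(47.83), np.float64(1.52), 0), (np.float64(47.62), np.float64(1.56), 0.003)]
scene [(np.float64(67.69), np.float64(1.68), 0), (np.float64(67.68), np.float64(1.7), 0), (np.float64(67.59), np.float64(1.58), 0), (np.float64(67.5), np.float64(1.62), 0), (np.float64(67.49), np.float64(1.66), 0), (np.float64(67.3), np.float64(1.54), 0)]
```

```bash
python3 -c "
from station import *
print(finish_job())"
```

```text
the job is handed in; nothing more can be done
None
```

The job is handed in at about 28 s: the square-hub handle is fully home on the shaft and turned clockwise to its stop, and the jaw has pushed the tile against the fixed jaw. Before fitting the handle, I turned the bare shaft back to about 0 with the fingers. The round-hubbed handle, jar, bowl and mug were never approached, though I did not check them again at the end.

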